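Lay a power supply on its side in the service tray

TASK

Get the tall grey power supply ready for opening: with the fingertips only, never lifting or carrying it, tip it sideways over the open edge of the service tray beside it and let it down gently, without letting it drop, so that it lies flat on the tray's black pad with its screwed cover upward. Then push it along the pad until its top end sits squarely against the raised stop at the tray's far end. Leave the bottle, tools and parts around it where they are.

Things in the scene. Friction and masses are not known exactly. Their poses are not given: they have to be found in the camera images.
- psu: Power supply: smooth box 96 mm (its x) x 38 mm (y) x 124 mm tall (z), 0.3 to 0.6 kg, centre of mass in its middle; grey, black front (-x side) with green terminal strips. Origin: centre of its underside. Starts upright and loose on the bench, its -y side 4 to 13 mm from the tray's open edge. Tip it towards its own -y: its z then ends level along the tray's -y, its y up.
- psu_center (a point): Centre of the power supply, 62 mm along its z from the origin; 62 mm above the bench when upright, 25 mm when lying on the pad. It counts as dropped if it ever turns faster than 7 rad/s: toppling unsupported reaches about 12; its top end dropping only the last 20 mm to the pad stays below 6.
- psu_top (a point): Centre of the power supply's top end, 124 mm along its z from the origin; this face goes against the end stop. Pushed here it tips before it slides, balances at about 17 degrees, then falls unless something on the tray side holds it back (a hand open about 60 mm round the top can push with one finger and catch with the other).
- psu_cover (a point): Middle of the power supply's +y side (19 mm from its mid-plane): the bright steel service cover with four screws and vent slots, facing away from the tray at the start and upward at the end. The opposite, -y, side is plain and smooth.
- tray: Service tray fixed to the bench: black rubber pad in a flush aluminium frame, 150 mm (its x) x 200 mm (its y), top 6 mm above the bench. Origin: centre of its underside; z up. The power supply comes over the open +y edge and ends against the stop at the -y end.
- tray_edge (a point): Middle of the tray's open edge beside the power supply, on top of the frame (y = +0.100 in the tray's frame, 6 mm above the bench). Tipped over it, the power supply lies with its underside near y = +0.11 and its top end near y = -0.02; it is then pushed about 70 mm.
- tray_stop (a point): Middle of the inner face of the end stop (y = -0.088 in the tray's frame, 15 mm above the bench): an aluminium bar 136 mm long in x, 12 mm thick, its top 24 mm above the bench.
- ipa_bottle: Bystander: white dispenser bottle with a red spout, 168 mm tall, 55 mm across, standing upright behind the work; origin at the centre of its underside
- driver_hex: Bystander: blue precision screwdriver, 139 x 15 x 13 mm, lying in front, in the middle; origin under its middle
- side_cutters: Bystander: blue-handled cutters, 126 x 48 x 12 mm, lying behind the tray; origin under its middle
- pcb_driver: Bystander: small blue circuit board, 36 x 52 x 15 mm, lying front right; origin under its middle
- kapton_roll: Bystander: roll of orange tape lying flat, 54 mm across, 12 mm high, front right; origin under its middle
Not all that is in view belongs to the job. Of the things that look like the psu, the larger one is meant.

How it is judged:
By the outcome, as a careful person would: the job done as asked, in the order asked, and still so for the second after the job is handed in, with the robot touching nothing.
It also fails if it takes over 67 s, if anything falls off the work surface, if the arm or the gripper's body presses on something with over 40 N, if the wrist force passes 120 N, or if a joint passes its speed limit or range.

ROBOT

A 6-joint arm with a two-finger parallel gripper is mounted at the origin on a cart in front of the work surface, level with it; the furniture and walls round the work are solid. World frame = base frame: x ahead of the robot, y to its left, z up, the work surface at z = 0. Lengths are in m, angles in rad, forces in N, time in s.
With the tool pointing down it reaches from about 0.25 to 0.725 m from the base axis. Payload 4 kg.
Tool frame: the origin (TCP) lies at the centre of the arm's flange, where the gripper is bolted on; the fingertips stand 173 mm ahead of it and the grasp point (between the pads) lies 155 mm ahead of it; x points along the fingers, z is the direction in which the jaws open and shut, and the axes are right-handed (so a half turn about x gives the same grasp; the last joint's range is limited). The gripper opens to 85 mm and grips with 20 to 120 N. Pads are 22 mm wide; open, the fingers measure 114 mm over their backs; the gripper's body (76 mm by 85 mm) begins 54 mm behind the grasp point. The pads swing forward as they close: fully open they stand 13 mm farther back than shut.
Start: joints at [1.169, 0.241, 0.005, 1.335, 0, 1.571], TCP at [0.196, 0.46, 0.405] pointing down, gripper open.
Joint ranges: [-2.72, 2.72], [-1.05, 1.87], [-1.09, 1.28], [-1.99, 2.15], [-1.42, 1.44], [-3.14, 3.14]. Speed limits (rad/s): [2.79, 2.79, 3.14, 3.14, 3.14, 3.14].

INTERFACE

Orientations are given as a unit quaternion [x, y, z, w].
In Python, from workcell import bot gives the robot as it stands.
- The arm moves only by the tool arm_command, never from a script. Its argument "moves" is one flat list of numbers, 7 for each row, row after row: the shift along the tool's x, y, z in m, then the turn, a rotation vector about the tool's x, y, z in rad, then the closure, from -1 (fully open) to 1 (shut). A call has 1 to 20 rows; each row shifts and turns the pose as measured when the row begins, along the tool's axes as they then stand; what a row does not reach is not made up. A row lasts 1/12 s, in which the tool goes at most 41.7 mm and 7.16 degrees, less where a joint would pass 70% of its speed; a pose out of reach is approached as far as the arm can. A call with a gripper value outside its range is refused whole. The fingers move at their own pace and stop on an object; the grip force is fixed at half the most. Time passes only in rows, so rows that do not move let the fingers close. It gives the time, the measured TCP pose, the force and the opening at its end, in the units of the state.
- bot.get_obs(): the state, without advancing time (a new reading comes with each control period).
- bot.camera(name): name is "scene" or "top"; returns the picture (480x640x3 uint8, red, green, blue); there is no depth.
- bot.get_calibration(name): a dict with "mtx" (3x3 intrinsics, pixels), "dist" ([k1, k2, p1, p2, k3] as OpenCV has them; the pictures are not rectified), "world_from_camera" (4x4, takes a point from camera to world coordinates). Camera axes: x right, y up, looking along -z (the intrinsics and any distortion apply to the point x, -y, -z); pixel columns grow to the right and rows downward; lengths in m; the calibration is good to about 2 mm. A picture is of the moment at which its call begins. get_calibration takes no time and is no camera call.
- bot.job_done(): hands the job in, once; it reports no verdict.
The state is a dict: "clock": time; "joint_pos": joint angles; "joint_vel": joint speeds; "tau": joint torques, N m; "eef_pos": TCP position; "tool_rot": TCP orientation; "ft_force": force on the tool from outside, world axes, zero at the start; "ft_torque": the same for the moment, N m; "grip_width": finger opening in m.
Only numpy, scipy, OpenCV 4.12 (cv2) and the standard library are available. Lean on these libraries where they do the work, as an engineer would, in place of code of your own. Each camera call takes 0.05 s, during which the arm holds its last target.

## Working session

There is one attempt and no reset: what is moved stays moved. The work goes in short steps, Python scripts to look and compute and a tool call to move; the robot and the scene stay as the last step left them, time stands still between calls to the robot, and variables do not carry over. Pictures are saved under pics/ and viewed, and the job is handed in when it is done.

Besides the shell and the picture viewer there is one more tool, called after ">>>" as a command line: name --argument value ..., lists and objects as JSON in quotes. arm_command: Moves the arm, as the interface text tells. Its arguments: {"type":"object","properties":{"moves":{"type":"array"}},"required":["moves"]}

```bash
ls; mkdir -p pics
python3 - <<'E'
from workcell import bot
import cv2
for n in("scene","top"):
    cv2.imwrite(f"pics/{n}0.png",bot.camera(n)[:,:,::-1])
    c=bot.get_calibration(n);print(n,c)
print(bot.get_obs())
E
```

```text
pics
scene {'mtx': array([[440.08910466,   0.        , 312.86777479],
       [  0.        , 440.08910466, 238.21274443],
       [  0.        ,   0.        ,   1.        ]]), 'dist': array([-0.02618674,  0.        ,  0.        ,  0.        ,  0.        ]), 'world_from_camera': array([[ 0.87335212,  0.32652405, -0.36143896,  0.10509733],
       [-0.48680283,  0.55966411, -0.67067063, -0.77968895],
       [-0.01670567,  0.76168112,  0.64773666,  0.83751885],
       [ 0.        ,  0.        ,  0.        ,  1.        ]])}
top {'mtx': array([[467.49863092,   0.        , 325.7279853 ],
       [  0.        , 467.49863092, 231.62795577],
       [  0.        ,   0.        ,   1.        ]]), 'dist': array([0.03997609, 0.        , 0.        , 0.        , 0.        ]), 'world_from_camera': array([[-1.23600835e-02,  9.73551201e-01, -2.28134363e-01,
         3.09532693e-01],
       [-9.99923326e-01, -1.18618257e-02,  3.55510291e-03,
         9.78082812e-03],
       [ 7.54984655e-04,  2.28160813e-01,  9.73623168e-01,
         1.14488403e+00],
       [ 0.00000000e+00,  0.00000000e+00,  0.00000000e+00,
         1.00000000e+00]])}
{'clock': 0.1, 'joint_pos': array([1.16901532e+00, 2.41369519e-01, 3.85082131e-03, 1.33518628e+00,
       5.74480233e-06, 1.57081376e+00]), 'joint_vel': array([-0.00055697, -0.00085938,  0.00376866,  0.00273811,  0.00250751,
        0.00021218]), 'tau': array([-3.95336228e-04, -3.73137903e+01,  2.53009826e+01,  1.08766230e-02,
        1.48576394e-06,  2.07060353e-06]), 'eef_pos': array([0.19543706, 0.45996835, 0.40388263]), 'tool_rot': array([-0.39053898,  0.59028267,  0.38979765,  0.58915488]), 'ft_force': array([-0.36371435,  0.97140331, -0.05206028]), 'ft_torque': array([0.04005456, 0.0042549 , 0.01991921]), 'grip_width': 0.0855512818919004}
```

View pics/scene0.png

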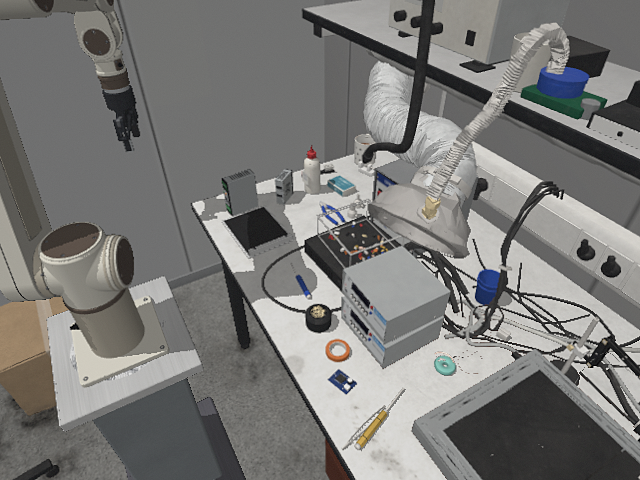

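View pics/top0.png

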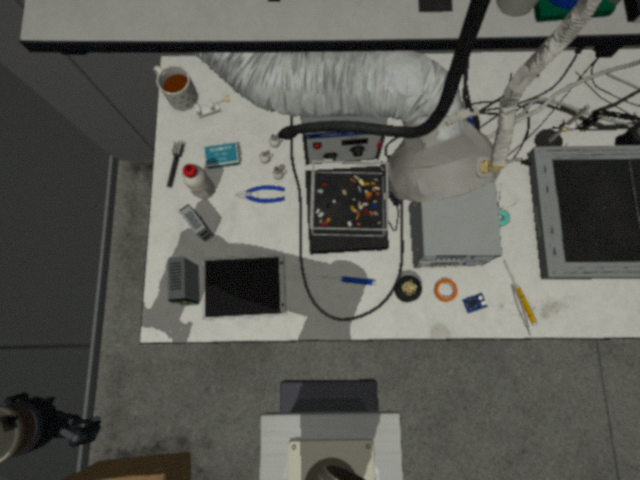

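Candidates for the psu are the big grey box, scene (238,193) / top (183,280), and the small grey box, scene (284,186) / top (196,221). I choose the larger one, which also stands beside the tray (black pad, top (244,287)). Next is a close crop to check that.

```bash
cat > h.py <<'E'
import numpy as np,cv2
from workcell import bot
def ray(n,uv):
    c=bot.get_calibration(n);T=c["world_from_camera"]
    p=cv2.undistortPoints(np.array(uv,float).reshape(-1,1,2),c["mtx"],c["dist"]).reshape(-1,2)
    d=np.c_[p[:,0],-p[:,1],-np.ones(len(p))]@T[:3,:3].T
    return T[:3,3],d
def onz(n,uv,z):
    o,d=ray(n,uv); return o+d*((z-o[2])/d[:,2])[:,None]
def proj(n,P):
    c=bot.get_calibration(n);T=np.linalg.inv(c["world_from_camera"])
    q=np.atleast_2d(P)@T[:3,:3].T+T[:3,3]
    q=q*[1,-1,-1]
    return cv2.projectPoints(q,np.zeros(3),np.zeros(3),c["mtx"],c["dist"])[0].reshape(-1,2)
def crop(img,x0,y0,x1,y1,s,name):
    cv2.imwrite("pics/"+name,cv2.resize(img[y0:y1,x0:x1],None,fx=s,fy=s,interpolation=cv2.INTER_CUBIC))
E
python3 - <<'E'
from h import *
t=cv2.imread("pics/top0.png");s=cv2.imread("pics/scene0.png")
crop(t,150,235,300,335,5,"topc.png");crop(s,205,150,305,260,5,"scenec.png")
E
```

```text
(no output)
```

View pics/topc.png

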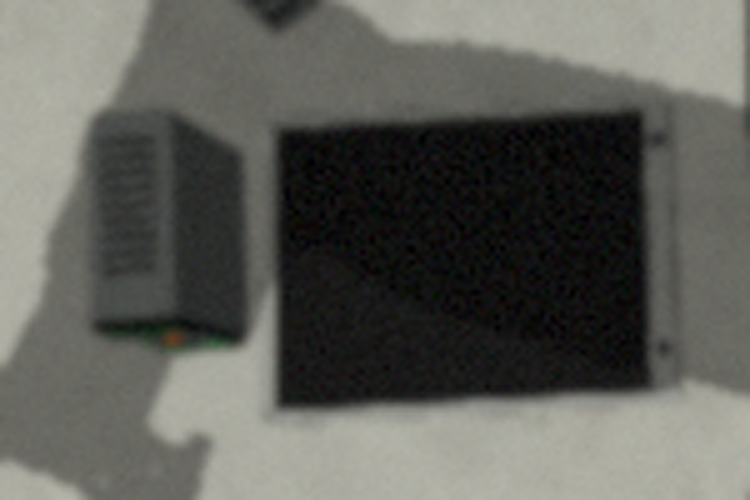

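View pics/scenec.png

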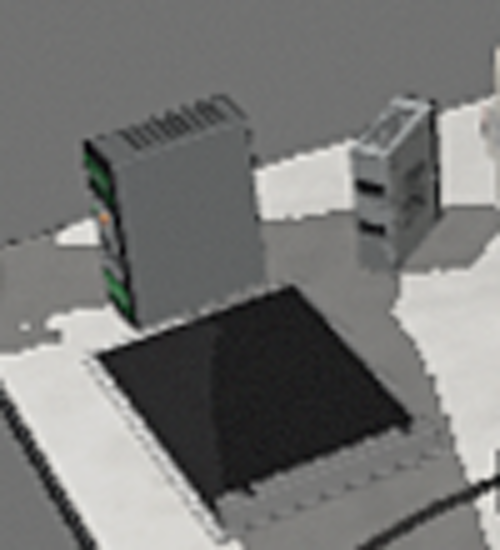

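Run:
```python
from h import *
t=cv2.imread("pics/top0.png");s=cv2.imread("pics/scene0.png")
def quad(n,img,box,thr,z):
    x0,y0,x1,y1=box
    g=cv2.cvtColor(img,cv2.COLOR_BGR2GRAY)[y0:y1,x0:x1]
    m=(g<thr).astype(np.uint8); m=cv2.morphologyEx(m,cv2.MORPH_OPEN,np.ones((3,3)))
    cs,_=cv2.findContours(m,cv2.RETR_EXTERNAL,cv2.CHAIN_APPROX_NONE);c=max(cs,key=cv2.contourArea)
    r=cv2.minAreaRect(c);b=cv2.boxPoints(r)+[x0,y0]
    h=cv2.approxPolyDP(c,5,True).reshape(-1,2)+[x0,y0]
    P=onz(n,h,z);print(n,h.tolist(),P.round(4).tolist())
    P=onz(n,b,z);print(' rect',P.round(4).tolist(),P.mean(0).round(4))
quad("top",t,(200,250,290,330),45,.006)
quad("scene",s,(215,200,300,260),52,.006)
c=np.array([[97,113],[172,112],[178,325],[97,325]])/5+[150,235]-.4
P=onz("top",c,.124);print("psutop T",P.round(4),P.mean(0))
print("stop px",onz("top",np.array([[645,105],[672,105],[680,383],[650,388]])/5+[150,235]-.4,.015).round(4))
c=np.array([[85,142],[232,95],[250,130],[110,160]])/5+[205,150]-.4
P=onz("scene",c,.124);print("psutop S",P.round(4),P.mean(0))
c=np.array([[135,325],[268,285]])/5+[205,150]-.4
print("psu bottom -y S",onz("scene",c,0).round(4))
c=np.array([[243,158],[243,342]])/5+[150,235]-.4
print("psu bottom -y T",onz("top",c,0).round(4))
c=np.array([[97,355],[290,285],[410,425],[215,495]])/5+[205,150]-.4
P=onz("scene",c,.006);print("pad S",P.round(4),P.mean(0))
```

```text
top [[277, 258], [206, 261], [206, 314], [279, 311]] [[0.511, 0.1267, 0.006], [0.5058, 0.3009, 0.006], [0.3774, 0.2947, 0.006], [0.3819, 0.1203, 0.006]]
 rect [[0.5064, 0.3074, 0.006], [0.5133, 0.1247, 0.006], [0.3798, 0.1166, 0.006], [0.3736, 0.2943, 0.006]] [0.4433 0.2108 0.006 ]
scene [[264, 208], [226, 221], [245, 249], [285, 234]] [[0.5069, 0.2895, 0.006], [0.3779, 0.2875, 0.006], [0.379, 0.1373, 0.006], [0.5073, 0.1396, 0.006]]
 rect [[0.3758, 0.2898, 0.006], [0.5465, 0.3108, 0.006], [0.5109, 0.1398, 0.006], [0.3565, 0.1289, 0.006]] [0.4474 0.2173 0.006 ]
psutop T [[0.4951 0.3522 0.124 ]
 [0.4951 0.3194 0.124 ]
 [0.4017 0.3113 0.124 ]
 [0.4023 0.346  0.124 ]] [0.44852337 0.33222687 0.124     ]
stop px [[0.5153 0.1219 0.015 ]
 [0.5152 0.1087 0.015 ]
 [0.3807 0.1037 0.015 ]
 [0.3785 0.118  0.015 ]]
psutop S [[0.4022 0.3417 0.124 ]
 [0.4997 0.3459 0.124 ]
 [0.4933 0.303  0.124 ]
 [0.4082 0.3152 0.124 ]] [0.45083842 0.326433   0.124     ]
psu bottom -y S [[ 0.4069  0.3172 -0.    ]
 [ 0.4968  0.3136  0.    ]]
psu bottom -y T [[0.4941 0.3209 0.    ]
 [0.4043 0.3162 0.    ]]
pad S [[0.3733 0.2925 0.006 ]
 [0.5062 0.2986 0.006 ]
 [0.5101 0.1347 0.006 ]
 [0.3861 0.1351 0.006 ]] [0.44391514 0.21523952 0.006     ]
```

The crop confirms it: the larger box has a vented top, a black front with green terminals towards the robot, and stands beside the tray's left edge. In the top view its top face corners are about (169,257) to (185,300) and the pad is (206..279, 258..314). The stop is at column ~281. Next I plan the approach.

```bash
cat >> h.py <<'E'
from scipy.spatial.transform import Rotation as R
def tool(yaw,alpha,flip):
    # tool x = pointing dir; alpha tilt toward tray about psu x axis
    c=R.from_euler('z',yaw)
    a=c.apply([0,np.sin(alpha),-np.cos(alpha)])
    z=c.apply([0,-np.cos(alpha),-np.sin(alpha)])*flip  # jaw dir toward tray-side finger
    return R.from_matrix(np.c_[a,np.cross(z,a),z])
def state():
    o=bot.get_obs(); r=R.from_quat(o['tool_rot']); return o,np.array(o['eef_pos']),r
def delta(p,r):
    o,p0,r0=state()
    return r0.inv().apply(p-p0),(r0.inv()*r).as_rotvec()
def show():
    o,p,r=state();print('t',round(o['clock'],2),'p',p.round(4),'M',r.as_matrix().round(3).tolist(),'w',round(o['grip_width'],4),'F',np.round(o['ft_force'],1),'q',np.round(o['joint_pos'],2))
E
python3 - <<'E'
from h import *
show()
yaw=np.deg2rad(3)
for f in(1,-1):
    d,w=delta(np.array([.449,.332,.30]),tool(yaw,0,f));print(f,d.round(4),w.round(3))
E
```

```text
t 0.1 p [0.1954 0.46   0.4039] M [[-0.001, -0.92, 0.391], [-0.002, 0.391, 0.92], [-1.0, 0.0, -0.002]] w 0.0856 F [-0.4  1.  -0.1] q [1.17 0.24 0.   1.34 0.   1.57]
1 [ 0.1039 -0.2834 -0.0184] [ 2.687e+00 -1.000e-03  3.000e-03]
-1 [ 0.1039 -0.2834 -0.0184] [-0.454 -0.002 -0.   ]
```

>>> arm_command --moves '[0.005, -0.032, -0.002, 0, 0, 0, -0.35, 0.005, -0.032, -0.002, 0, 0, 0, -0.35, 0.005, -0.032, -0.002, 0, 0, 0, -0.35, 0.005, -0.032, -0.002, 0, 0, 0, -0.35, 0.005, -0.032, -0.002, 0, 0, 0, -0.35, 0.005, -0.032, -0.002, 0, 0, 0, -0.35, 0.005, -0.032, -0.002, 0, 0, 0, -0.35, 0.005, -0.032, -0.002, 0, 0, 0, -0.35, 0.005, -0.032, -0.002, 0, 0, 0, -0.35, 0, 0, 0, -0.11, 0, 0, -0.35, 0, 0, 0, -0.11, 0, 0, -0.35, 0, 0, 0, -0.11, 0, 0, -0.35, 0, 0, 0, -0.11, 0, 0, -0.35, 0, 0, 0, 0, 0, 0, -0.35]'

```text
clock: 1.27
eef_pos: [0.4652, 0.3235, 0.3469]
tool_rot: [-0.514, 0.49, 0.516, 0.479]
ft_force: [0.8, 0.1, 0.5]
grip_width: 0.0574
```

Run:
```python
from h import *
show()
d,w=delta(np.array([.449,.332,.34]),tool(np.deg2rad(3),0,-1));print(d.round(4),w.round(3))
crop(np.ascontiguousarray(bot.camera("top")[:,:,::-1]),130,200,310,340,4,"t1.png");crop(np.ascontiguousarray(bot.camera("scene")[:,:,::-1]),180,110,330,260,4,"s1.png")
```

```text
t 1.27 p [0.4652 0.3235 0.3469] M [[-0.013, -0.998, -0.061], [-0.011, -0.061, 0.998], [-1.0, 0.014, -0.01]] w 0.0574 F [0.8 0.1 0.5] q [ 0.61  0.41  0.09  1.27 -0.    0.55]
[0.007  0.0156 0.0095] [ 0.009 -0.01  -0.014]
```

View pics/s1.png

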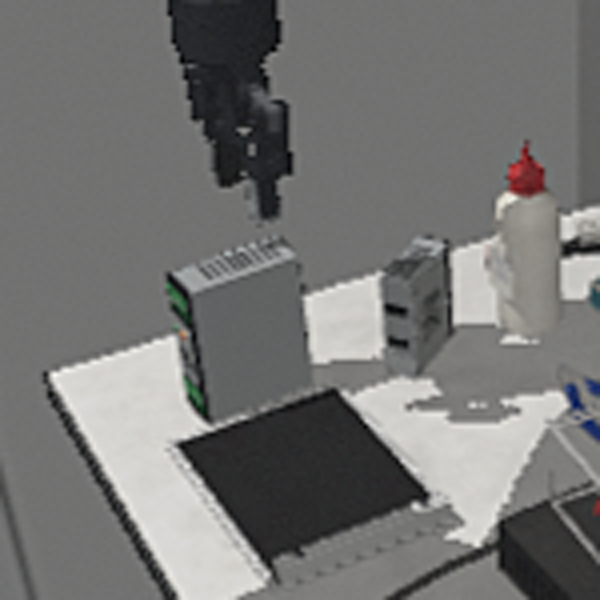

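The scene crop shows the open hand above the box, with both fingers near (245,190) straddling its top. The bottle and small box are clear. I correct the lateral offset, then descend.

>>> arm_command --moves '[0, 0.016, 0.009, 0.009, -0.01, -0.014, -0.35, 0.0, 0, 0, 0, 0, 0, -0.35, 0.02, 0, 0, 0, 0, 0, -0.35, 0.02, 0, 0, 0, 0, 0, -0.35, 0.01, 0, 0, 0, 0, 0, -0.35, 0, 0, 0, 0, 0, 0, -0.35]'

```text
clock: 1.87
eef_pos: [0.4483, 0.333, 0.2971]
tool_rot: [0.51, -0.489, -0.509, -0.492]
ft_force: [0.8, 0.7, -0.4]
grip_width: 0.0574
```

Run:
```python
from h import *
show()
d,w=delta(np.array([.449,.332,.273]),tool(np.deg2rad(3),0,-1));print(d.round(4),w.round(3))
crop(np.ascontiguousarray(bot.camera("top")[:,:,::-1]),130,200,310,340,4,"t2.png");crop(np.ascontiguousarray(bot.camera("scene")[:,:,::-1]),205,140,285,220,8,"s2.png")
```

```text
t 1.87 p [0.4483 0.333  0.2971] M [[0.004, -0.999, -0.037], [0.002, -0.037, 0.999], [-1.0, -0.004, 0.002]] w 0.0574 F [ 0.8  0.7 -0.4] q [ 0.64  0.42 -0.03  1.12 -0.    0.6 ]
[ 0.0241 -0.0005 -0.001 ] [-0.015  0.002  0.004]
```

View pics/s2.png

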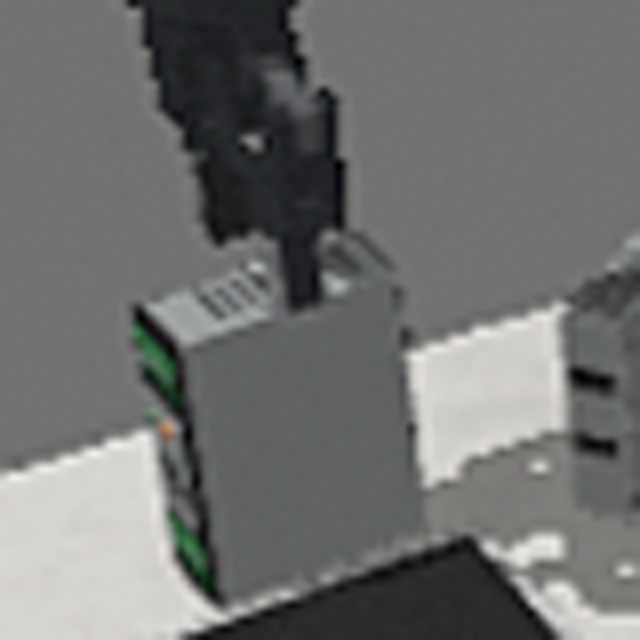

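View pics/t2.png

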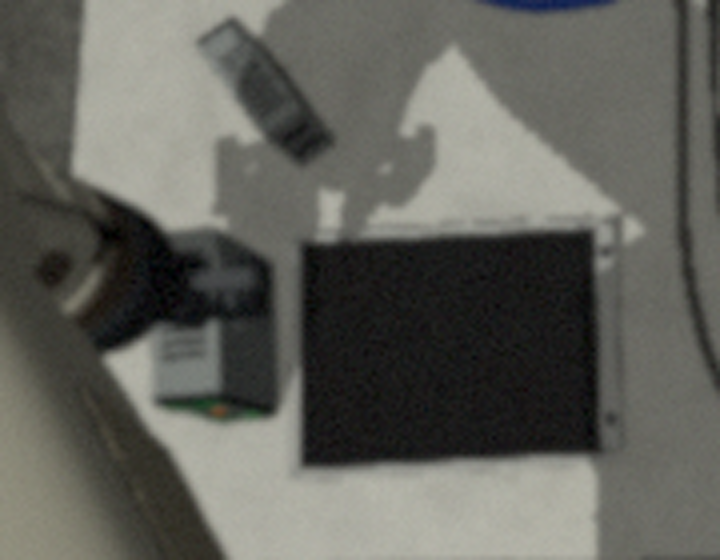

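Run:
```python
from h import *
for z in(.124,.130,.135,.14):
  print(z,((proj("scene",[[.449,.304,z],[.449,.292,z]])-[205,140]+.5)*8).round(0).tolist())
print(((proj("scene",[[.449,.3135,.124],[.449,.3165,.124],[.401,.314,.124]])-[205,140]+.5)*8).round(0).tolist())
s=cv2.imread("pics/s2.png")
```

```text
0.124 [[290.0, 320.0], [303.0, 335.0]]
0.13 [[289.0, 307.0], [301.0, 322.0]]
0.135 [[287.0, 295.0], [299.0, 310.0]]
0.14 [[285.0, 284.0], [297.0, 299.0]]
[[281.0, 308.0], [278.0, 305.0], [160.0, 344.0]]
```

Run:
```python
from h import *
def tri(a,b):
    o1,d1=ray("top",[a]);o2,d2=ray("scene",[b]);d1=d1[0]/np.linalg.norm(d1);d2=d2[0]/np.linalg.norm(d2)
    A=np.c_[d1,-d2];s=np.linalg.lstsq(A,o2-o1,rcond=None)[0]
    p,q=o1+d1*s[0],o2+d2*s[1];return ((p+q)/2).round(4),round(np.linalg.norm(p-q),4)
T=lambda u,v:(u/5+150-.4,v/5+235-.4)
S=lambda u,v:(u/8+205-.44,v/8+140-.44)
print("top -y front",tri(T(178,325),S(183,345)))
print("top -y back",tri(T(172,112),S(398,288)))
print("top +y front",tri(T(97,325),S(135,308)))
print("bot -y front",tri(T(243,342),S(225,605)))
# finger/psu edges in top view 2
t=cv2.imread("pics/t2.png");s=t[150:440:1,140:300]
cv2.imwrite("pics/t2z.png",cv2.resize(s,None,fx=4,fy=4,interpolation=cv2.INTER_CUBIC)[:600*2:2,::1][:600])
```

```text
top -y front (array([0.4052, 0.3107, 0.123 ]), np.float64(0.0071))
top -y back (array([0.4984, 0.3229, 0.1114]), np.float64(0.0022))
top +y front (array([0.4028, 0.3471, 0.1206]), np.float64(0.0005))
bot -y front (array([ 0.407 ,  0.3162, -0.0022]), np.float64(0.0053))
```

View pics/t2z.png

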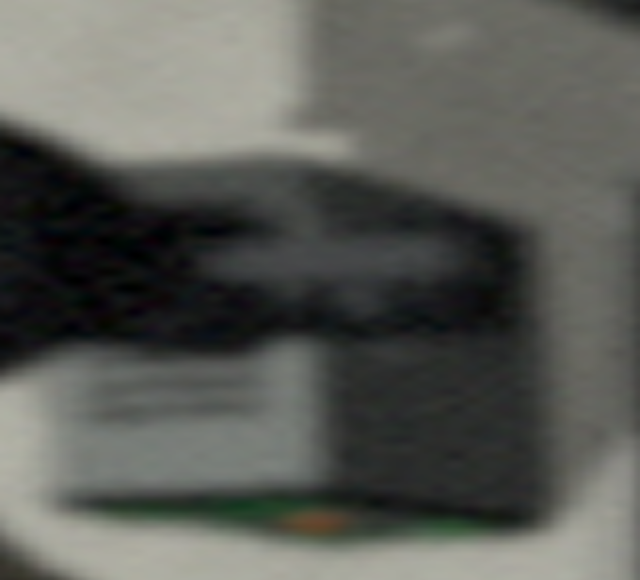

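The estimates agree within about 5 mm: the box's -y side is at y≈0.314 and the finger's inner face is at ≈0.304. I descend in small steps and watch the force.

>>> arm_command --moves '[0.004, 0, 0, -0.015, 0, 0, -0.35, 0.004, 0, 0, 0, 0, 0, -0.35, 0.004, 0, 0, 0, 0, 0, -0.35, 0, 0, 0, 0, 0, 0, -0.35]'

```text
clock: 2.3
eef_pos: [0.4505, 0.3341, 0.2893]
tool_rot: [0.514, -0.482, -0.512, -0.491]
ft_force: [-0.6, -0.1, 1.1]
grip_width: 0.0576
```

>>> arm_command --moves '[0.005, 0, -0.001, 0, 0, 0, -0.35, 0.006, 0, 0, 0, 0, 0, -0.35, 0.006, 0, 0, 0, 0, 0, -0.35, 0, 0, 0, 0, 0, 0, -0.35]'

```text
clock: 2.63
eef_pos: [0.4511, 0.3332, 0.2716]
tool_rot: [0.514, -0.481, -0.511, -0.492]
ft_force: [-1.0, -0.7, -0.5]
grip_width: 0.0578
```

Run:
```python
from h import *
show()
d,w=delta(np.array([.449,.332,.273]),tool(np.deg2rad(3),0,-1));print(d.round(4),w.round(3))
crop(np.ascontiguousarray(bot.camera("scene")[:,:,::-1]),205,140,285,220,8,"s3.png")
```

```text
t 2.63 p [0.4511 0.3332 0.2716] M [[0.013, -0.999, -0.052], [0.008, -0.052, 0.999], [-1.0, -0.014, 0.008]] w 0.0578 F [-1.  -0.7 -0.5] q [ 0.64  0.44 -0.07  1.05 -0.    0.58]
[-0.0015  0.0021 -0.0011] [-0.     0.008  0.014]
```

View pics/s3.png

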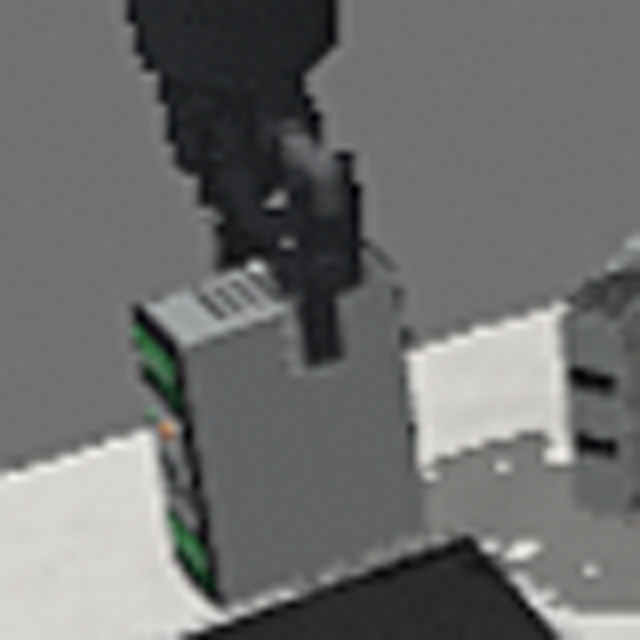

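>>> arm_command --moves '[0, 0.001, 0, 0, 0, 0.01, -0.2, -0.001, 0, -0.013, 0, -0.05, 0, -0.2, -0.001, 0, -0.013, 0, -0.05, 0, -0.2, -0.001, 0, -0.013, 0, -0.05, 0, -0.2, -0.001, 0, -0.013, 0, -0.05, 0, -0.2, 0, 0, 0, 0, 0, 0, -0.2]'

```text
clock: 3.18
eef_pos: [0.4527, 0.2818, 0.2717]
tool_rot: [-0.455, 0.429, 0.566, 0.536]
ft_force: [-1.1, -0.6, 0.3]
grip_width: 0.0513
```

```bash
cat >> h.py <<'E'
def info(py=.3155,yaw=np.deg2rad(3),px=.449):
    show();o,p,r=state();M=r.as_matrix();a=M[:,0]
    al=np.arctan2(a[1],-a[2]);print('alpha deg',np.rad2deg(al).round(1),'off-plane a.x',a[0].round(3))
    # TCP in rotated frame about pivot (psu-frame if psu tilt=alpha)
    d=p-[px,py,0];c=R.from_euler('z',-yaw).apply(d)
    y=c[1]*np.cos(al)+c[2]*np.sin(al);z=-c[1]*np.sin(al)+c[2]*np.cos(al)
    print('x',c[0].round(4),'y(.0175)',y.round(4),'z(.272)',z.round(4))
E
python3 - <<'E'
from h import *
info()
crop(np.ascontiguousarray(bot.camera("scene")[:,:,::-1]),195,120,295,220,6,"s4.png")
E
```

```text
t 3.18 p [0.4527 0.2818 0.2717] M [[-0.01, -0.998, -0.056], [0.217, -0.057, 0.975], [-0.976, -0.002, 0.217]] w 0.0513 F [-1.1 -0.6  0.3] q [ 0.51  0.36 -0.2   0.91  0.2   0.46]
alpha deg 12.5 off-plane a.x -0.01
x 0.0019 y(.0175) 0.0258 z(.272) 0.2726
```

View pics/s4.png

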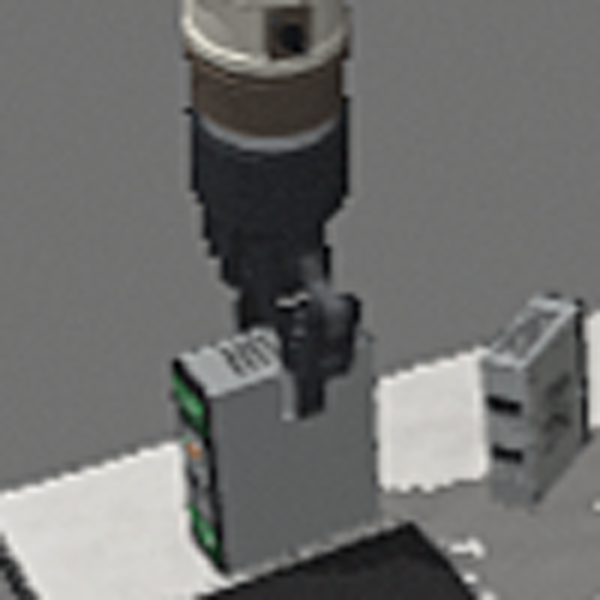

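The hand now tilts 12.5°; the + finger has begun to tip the box and the tray-side finger at (310,390) stands ready to catch it. I continue past balance.

>>> arm_command --moves '[-0.001, 0, -0.015, 0, -0.05, 0, -0.2, -0.001, 0, -0.015, 0, -0.05, 0, -0.2, -0.001, 0, -0.015, 0, -0.05, 0, -0.2, -0.001, 0, -0.015, 0, -0.05, 0, -0.2, 0, 0, 0, 0, 0, 0, -0.2, 0, 0, 0, 0, 0, 0, -0.2]'

```text
clock: 3.73
eef_pos: [0.458, 0.2278, 0.2606]
tool_rot: [-0.397, 0.37, 0.611, 0.576]
ft_force: [-0.3, -0.2, 0.4]
grip_width: 0.0512
```

Run:
```python
from h import *
info()
crop(np.ascontiguousarray(bot.camera("scene")[:,:,::-1]),195,120,295,220,6,"s5.png")
```

```text
t 3.73 p [0.458  0.2278 0.2606] M [[-0.02, -0.998, -0.059], [0.41, -0.062, 0.91], [-0.912, -0.006, 0.411]] w 0.0512 F [-0.3 -0.2  0.4] q [ 0.36  0.33 -0.31  0.79  0.4   0.33]
alpha deg 24.2 off-plane a.x -0.02
x 0.0044 y(.0175) 0.0266 z(.272) 0.2738
```

View pics/s5.png

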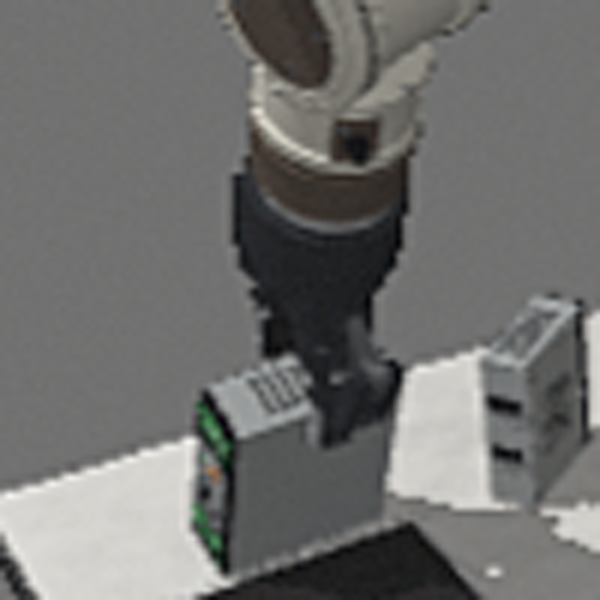

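>>> arm_command --moves '[-0.001, 0.002, -0.012, 0, -0.035, -0.01, -0.2, -0.001, 0.002, -0.012, 0, -0.035, -0.01, -0.2, 0, 0, 0, 0, 0, 0, -0.2, 0, 0, 0, 0, 0, 0, -0.2, 0, 0, 0, 0, 0, 0, -0.2]'

```text
clock: 4.2
eef_pos: [0.4567, 0.2107, 0.2541]
tool_rot: [-0.382, 0.344, 0.62, 0.593]
ft_force: [-0.1, -0.2, -0.7]
grip_width: 0.0512
```

Run:
```python
from h import *
info()
crop(np.ascontiguousarray(bot.camera("scene")[:,:,::-1]),195,120,295,220,6,"s6.png")
```

```text
t 4.2 p [0.4567 0.2107 0.2541] M [[-0.005, -0.998, -0.066], [0.472, -0.061, 0.88], [-0.882, -0.027, 0.471]] w 0.0512 F [-0.1 -0.2 -0.7] q [ 0.32  0.32 -0.36  0.73  0.47  0.29]
alpha deg 28.1 off-plane a.x -0.005
x 0.0022 y(.0175) 0.0272 z(.272) 0.2736
```

View pics/s6.png

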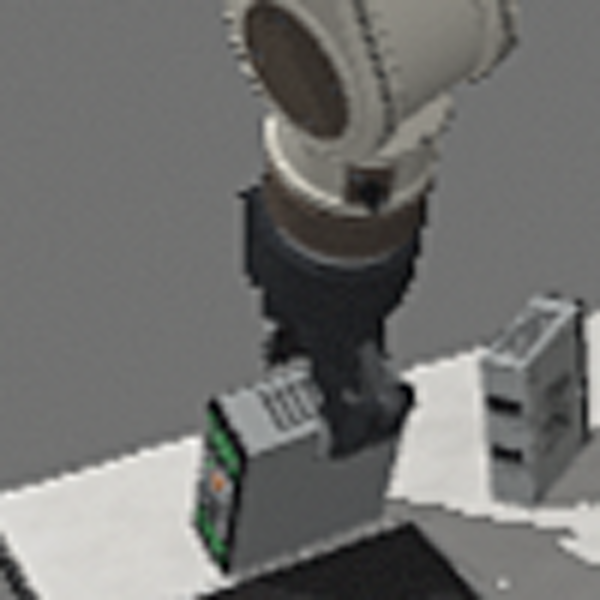

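```bash
cat >> h.py <<'E'
def tilt_table(x0,y0,s,ths,py=.3155,px=.403,pz=0):
    for t in ths:
        th=np.deg2rad(t);P=[[px,py-.124*np.sin(th),pz+.124*np.cos(th)],[px,py,pz],[px,py-.124*np.sin(th)+.038*np.cos(th),pz+.124*np.cos(th)+.038*np.sin(th)]]
        print(t,((proj("scene",P)-[x0,y0]+.5)*s).round(0).tolist())
E
python3 - <<'E'
from h import *
tilt_table(195,120,6,range(12,36,3))
E
```

```text
12 [[202.0, 405.0], [217.0, 575.0], [173.0, 356.0]]
15 [[207.0, 414.0], [217.0, 575.0], [178.0, 361.0]]
18 [[212.0, 423.0], [217.0, 575.0], [182.0, 368.0]]
21 [[217.0, 433.0], [217.0, 575.0], [187.0, 375.0]]
24 [[222.0, 443.0], [217.0, 575.0], [192.0, 382.0]]
27 [[227.0, 454.0], [217.0, 575.0], [198.0, 391.0]]
30 [[233.0, 465.0], [217.0, 575.0], [203.0, 399.0]]
33 [[238.0, 476.0], [217.0, 575.0], [208.0, 409.0]]
```

The box measures ~28° tilt (front top corner at crop (245,447)) and rests on the tray-side finger, so it was caught. I continue the arc.

>>> arm_command --moves '[-0.001, 0.001, -0.014, 0, -0.05, 0, -0.2, -0.0015, 0, -0.014, 0, -0.05, 0, -0.2, -0.0015, 0, -0.014, 0, -0.05, 0, -0.2, -0.0015, 0, -0.014, 0, -0.05, 0, -0.2, 0, 0, 0, 0, 0, 0, -0.2]'

```text
clock: 4.67
eef_pos: [0.4618, 0.1651, 0.231]
tool_rot: [-0.32, 0.276, 0.658, 0.623]
ft_force: [-0.6, -1.9, -2.0]
grip_width: 0.0508
```

Run:
```python
from h import *
info()
```

```text
t 4.67 p [0.4618 0.1651 0.231 ] M [[-0.019, -0.997, -0.077], [0.643, -0.071, 0.762], [-0.765, -0.035, 0.643]] w 0.0508 F [-0.6 -1.9 -2. ] q [ 0.17  0.36 -0.42  0.67  0.69  0.13]
alpha deg 40.0 off-plane a.x -0.019
x 0.0049 y(.0175) 0.0331 z(.272) 0.2739
```

>>> arm_command --moves '[-0.001, 0.002, -0.014, 0.017, -0.03, -0.013, -0.2, -0.0015, 0.002, -0.015, 0.017, -0.04, -0.013, -0.2, -0.0015, 0, -0.016, 0, -0.05, 0, -0.2, -0.0015, 0, -0.016, 0, -0.05, 0, -0.2, 0, 0, 0, 0, 0, 0, -0.2]'

```text
clock: 5.08
eef_pos: [0.4639, 0.1195, 0.1941]
tool_rot: [-0.258, 0.226, 0.671, 0.658]
ft_force: [-0.8, -2.4, -1.6]
grip_width: 0.0514
```

Run:
```python
from h import *
info()
crop(np.ascontiguousarray(bot.camera("scene")[:,:,::-1]),195,120,295,240,5,"s7.png")
tilt_table(195,120,5,range(40,60,3))
```

```text
t 5.08 p [0.4639 0.1195 0.1941] M [[-0.002, -0.999, -0.049], [0.765, -0.033, 0.644], [-0.644, -0.036, 0.764]] w 0.0514 F [-0.8 -2.4 -1.6] q [ 0.04  0.45 -0.47  0.61  0.87  0.02]
alpha deg 49.9 off-plane a.x -0.002
x 0.0047 y(.0175) 0.0218 z(.272) 0.2753
40 [[208.0, 420.0], [181.0, 479.0], [184.0, 361.0]]
43 [[212.0, 431.0], [181.0, 479.0], [188.0, 370.0]]
46 [[216.0, 441.0], [181.0, 479.0], [193.0, 380.0]]
49 [[220.0, 452.0], [181.0, 479.0], [197.0, 389.0]]
52 [[224.0, 462.0], [181.0, 479.0], [202.0, 400.0]]
55 [[227.0, 473.0], [181.0, 479.0], [206.0, 410.0]]
58 [[231.0, 484.0], [181.0, 479.0], [211.0, 421.0]]
```

View pics/s7.png

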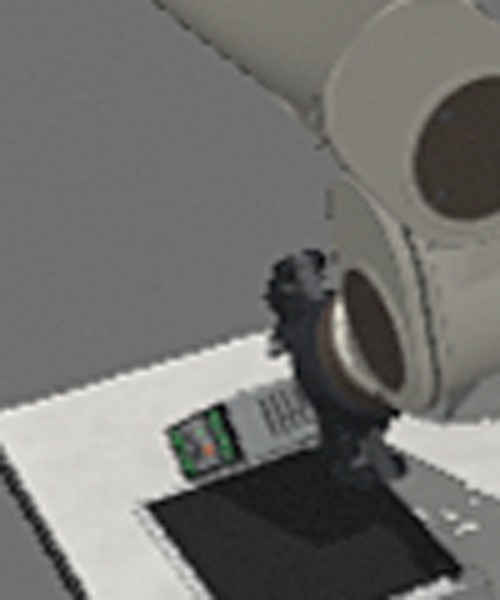

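>>> arm_command --moves '[-0.001, 0.002, -0.013, 0, -0.05, 0, -0.2, -0.001, 0.002, -0.013, 0, -0.05, 0, -0.2, -0.001, 0, -0.013, 0, -0.05, 0, -0.2, 0, 0, 0, 0, 0, 0, -0.2]'

```text
clock: 5.47
eef_pos: [0.466, 0.0976, 0.1688]
tool_rot: [-0.213, 0.172, 0.689, 0.671]
ft_force: [0.9, -1.1, -2.3]
grip_width: 0.0515
```

Run:
```python
from h import *
info()
o,p,r=state();M=r.as_matrix()
for op in(.0256,.040):
    print(op,(p+M@np.array([.155,0,-op])).round(4),(p+M@np.array([.167,0,-op])).round(4))
```

```text
t 5.47 p [0.466  0.0976 0.1688] M [[-0.01, -0.998, -0.062], [0.851, -0.041, 0.523], [-0.524, -0.047, 0.85]] w 0.0515 F [ 0.9 -1.1 -2.3] q [-0.03  0.54 -0.45  0.64  1.02 -0.13]
alpha deg 58.4 off-plane a.x -0.01
x 0.0056 y(.0175) 0.0292 z(.272) 0.2746
0.0256 [0.4661 0.2162 0.0658] [0.466  0.2264 0.0595]
0.04 [0.467  0.2087 0.0535] [0.4668 0.2189 0.0472]
```

The tray-side finger carries the top end, with the hand at 58°. I lower straight along the tool's -z in small rows.

>>> arm_command --moves '[0, 0.001, -0.005, 0, 0, 0, -0.2, 0, 0.001, -0.005, 0, 0, 0, -0.2, 0, 0.001, -0.005, 0, 0, 0, -0.2, 0, 0.001, -0.005, 0, 0, 0, -0.2, 0, 0, -0.005, 0, 0, 0, -0.2, 0, 0, -0.005, 0, 0, 0, -0.2, 0, 0, 0, 0, 0, 0, -0.2]'

```text
clock: 6.05
eef_pos: [0.4658, 0.0845, 0.1445]
tool_rot: [-0.218, 0.172, 0.69, 0.668]
ft_force: [-0.4, -0.7, -2.3]
grip_width: 0.0512
```

Run:
```python
from h import *
info()
o,p,r=state();M=r.as_matrix()
for op in(.0256,.040):
    print(op,(p+M@np.array([.155,0,-op])).round(4),(p+M@np.array([.167,0,-op])).round(4))
crop(np.ascontiguousarray(bot.camera("scene")[:,:,::-1]),195,120,295,240,5,"s8.png")
tilt_table(195,120,5,range(60,90,4),py=.3185,pz=.004)
```

```text
t 6.05 p [0.4658 0.0845 0.1445] M [[-0.012, -0.997, -0.072], [0.848, -0.049, 0.528], [-0.531, -0.055, 0.846]] w 0.0512 F [-0.4 -0.7 -2.3] q [-0.06  0.6  -0.45  0.63  1.01 -0.2 ]
alpha deg 58.0 off-plane a.x -0.012
x 0.0047 y(.0175) -0.0004 z(.272) 0.2729
0.0256 [0.4658 0.2024 0.0406] [0.4656 0.2125 0.0343]
0.04 [0.4668 0.1948 0.0284] [0.4667 0.2049 0.0221]
60 [[230.0, 483.0], [178.0, 471.0], [211.0, 420.0]]
64 [[234.0, 497.0], [178.0, 471.0], [216.0, 435.0]]
68 [[238.0, 511.0], [178.0, 471.0], [222.0, 449.0]]
72 [[242.0, 525.0], [178.0, 471.0], [227.0, 464.0]]
76 [[245.0, 538.0], [178.0, 471.0], [231.0, 479.0]]
80 [[248.0, 551.0], [178.0, 471.0], [236.0, 494.0]]
84 [[251.0, 563.0], [178.0, 471.0], [240.0, 509.0]]
88 [[253.0, 575.0], [178.0, 471.0], [244.0, 523.0]]
```

View pics/s8.png

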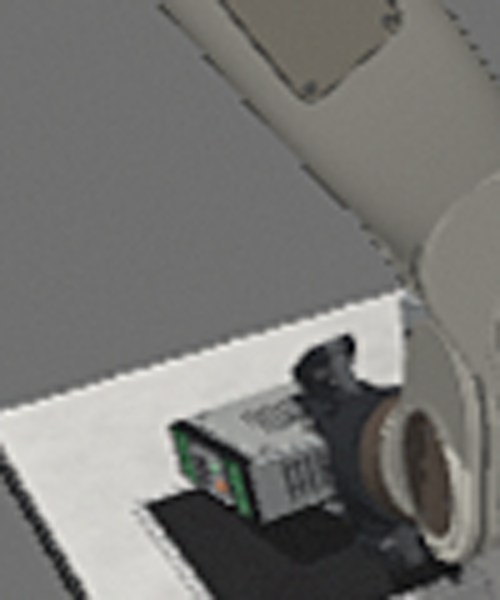

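Now the box is at ~71°, with the cover coming uppermost and the top end near crop (255,520). I lower the rest.

>>> arm_command --moves '[0, 0.001, -0.004, 0, 0, 0, -0.2, 0, 0.001, -0.004, 0, 0, 0, -0.2, 0, 0.001, -0.004, 0, 0, 0, -0.2, 0, 0, 0, 0, 0, 0, -0.2]'

```text
clock: 6.43
eef_pos: [0.4641, 0.0774, 0.1338]
tool_rot: [-0.219, 0.171, 0.69, 0.668]
ft_force: [0.1, -0.5, -1.8]
grip_width: 0.0511
```

Run:
```python
from h import *
info()
o,p,r=state();M=r.as_matrix()
for op in(.0256,.040):
    print(op,(p+M@np.array([.155,0,-op])).round(4),(p+M@np.array([.167,0,-op])).round(4))
crop(np.ascontiguousarray(bot.camera("scene")[:,:,::-1]),195,150,295,250,6,"s9.png")
```

```text
t 6.43 p [0.4641 0.0774 0.1338] M [[-0.011, -0.997, -0.074], [0.848, -0.049, 0.528], [-0.53, -0.057, 0.846]] w 0.0511 F [ 0.1 -0.5 -1.8] q [-0.07  0.62 -0.45  0.63  1.01 -0.22]
alpha deg 58.0 off-plane a.x -0.011
x 0.0027 y(.0175) -0.0131 z(.272) 0.2732
0.0256 [0.4643 0.1953 0.03  ] [0.4642 0.2055 0.0236]
0.04 [0.4654 0.1877 0.0178] [0.4652 0.1978 0.0114]
```

View pics/s9.png

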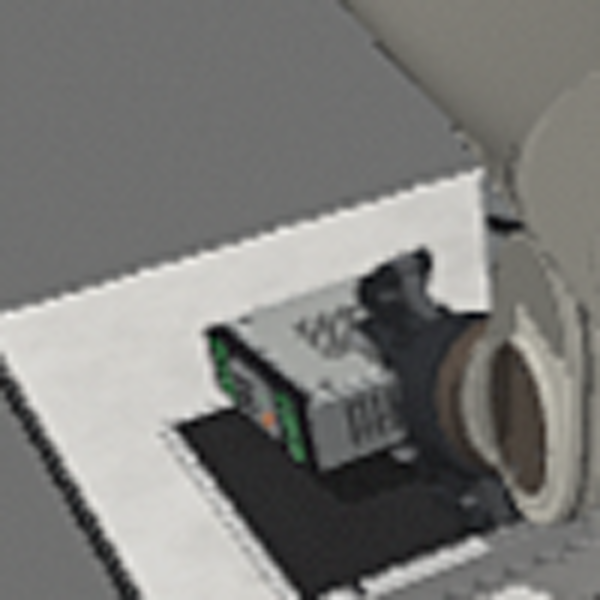

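>>> arm_command --moves '[0.001, 0, -0.003, 0, 0, 0, -0.2, 0.001, 0, -0.002, 0, 0, 0, -0.2, 0, 0, 0, 0, 0, 0, -0.2]'

```text
clock: 6.73
eef_pos: [0.4646, 0.0763, 0.1283]
tool_rot: [-0.219, 0.171, 0.69, 0.668]
ft_force: [0.5, -1.1, -3.2]
grip_width: 0.051
```

Run:
```python
from h import *
info()
o,p,r=state();M=r.as_matrix()
for op in(.0256,.040):
    print(op,(p+M@np.array([.155,0,-op])).round(4),(p+M@np.array([.167,0,-op])).round(4))
```

```text
t 6.73 p [0.4646 0.0763 0.1283] M [[-0.011, -0.997, -0.074], [0.848, -0.048, 0.528], [-0.53, -0.057, 0.846]] w 0.051 F [ 0.5 -1.1 -3.2] q [-0.07  0.63 -0.45  0.62  1.01 -0.23]
alpha deg 58.0 off-plane a.x -0.011
x 0.003 y(.0175) -0.0184 z(.272) 0.2712
0.0256 [0.4648 0.1942 0.0244] [0.4646 0.2044 0.018 ]
0.04 [0.4658 0.1866 0.0122] [0.4657 0.1968 0.0059]
```

>>> arm_command --moves '[-0.0025, 0, -0.0015, 0, 0, 0, -0.2, -0.0025, 0, -0.0015, 0, 0, 0, -0.2, -0.0025, 0, -0.0015, 0, 0, 0, -0.2, -0.0025, 0, -0.0015, 0, 0, 0, -0.2, 0, 0, 0, 0, 0, 0, -0.2]'

```text
clock: 7.15
eef_pos: [0.4656, 0.0648, 0.1302]
tool_rot: [-0.217, 0.168, 0.691, 0.669]
ft_force: [0.0, 0.5, 0.6]
grip_width: 0.0513
```

Run:
```python
from h import *
info()
crop(np.ascontiguousarray(bot.camera("scene")[:,:,::-1]),195,150,295,250,6,"s10.png")
```

```text
t 7.15 p [0.4656 0.0648 0.1302] M [[-0.01, -0.997, -0.075], [0.851, -0.048, 0.522], [-0.525, -0.059, 0.849]] w 0.0513 F [0.  0.5 0.6] q [-0.1   0.63 -0.44  0.68  1.01 -0.28]
alpha deg 58.4 off-plane a.x -0.01
x 0.0034 y(.0175) -0.021 z(.272) 0.2822
```

View pics/s10.png

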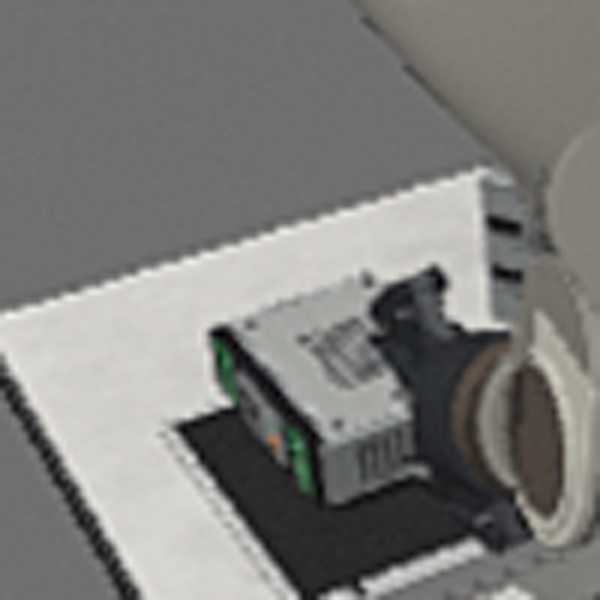

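The box is flat with the cover (four screws) up, spanning crop (215,330)–(410,500), and the finger carries no load. I back out along the tool axis, then straighten up.

>>> arm_command --moves '[-0.015, 0, 0, 0, 0, 0, -0.2, -0.025, 0, 0, 0, 0, 0, -0.2, -0.03, 0, 0, 0, 0, 0, -0.2, -0.03, 0, 0.0, 0, 0, 0, -0.2, -0.03, 0, 0.02, 0, 0.05, 0, -0.2, -0.01, 0, 0.03, 0, 0.12, 0, -0.2, 0, 0, 0.03, 0, 0.12, 0, -0.2, 0, 0, 0.03, 0, 0.12, 0, -0.2, 0, 0, 0.03, 0, 0.12, 0, -0.2, 0, 0, 0.03, 0, 0.12, 0, -0.2, 0, 0, 0.03, 0, 0.12, 0, -0.2, 0, 0, 0.03, 0, 0.12, 0, -0.2]'

```text
clock: 8.2
eef_pos: [0.4538, 0.1153, 0.3434]
tool_rot: [-0.499, 0.451, 0.513, 0.533]
ft_force: [0.7, 0.5, -0.6]
grip_width: 0.0512
```

Run:
```python
from h import *
info()
t=np.ascontiguousarray(bot.camera("top")[:,:,::-1]);cv2.imwrite("pics/t11f.png",t);crop(t,130,220,310,340,4,"t11.png")
s=np.ascontiguousarray(bot.camera("scene")[:,:,::-1]);cv2.imwrite("pics/s11f.png",s);crop(s,195,150,325,260,6,"s11.png")
```

```text
t 8.2 p [0.4538 0.1153 0.3434] M [[0.066, -0.997, -0.03], [0.098, -0.024, 0.995], [-0.993, -0.069, 0.096]] w 0.0512 F [ 0.7  0.5 -0.6] q [ 0.23  0.18 -0.24  1.06  0.08  0.2 ]
alpha deg 5.6 off-plane a.x 0.066
x -0.0057 y(.0175) -0.1656 z(.272) 0.3614
```

View pics/t11.png

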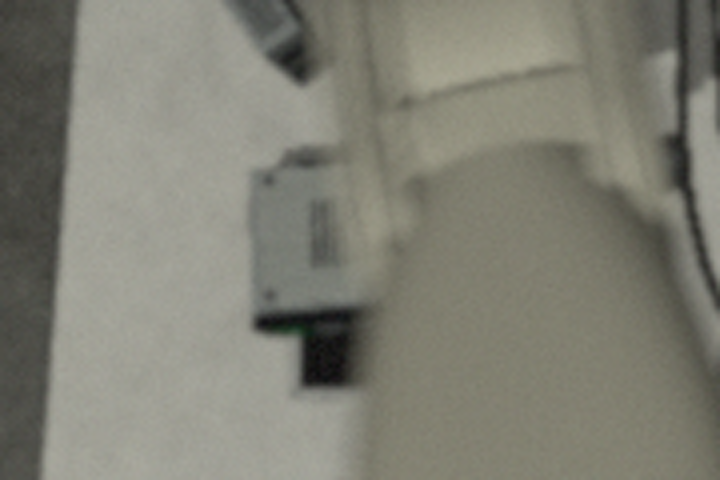

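View pics/s11.png

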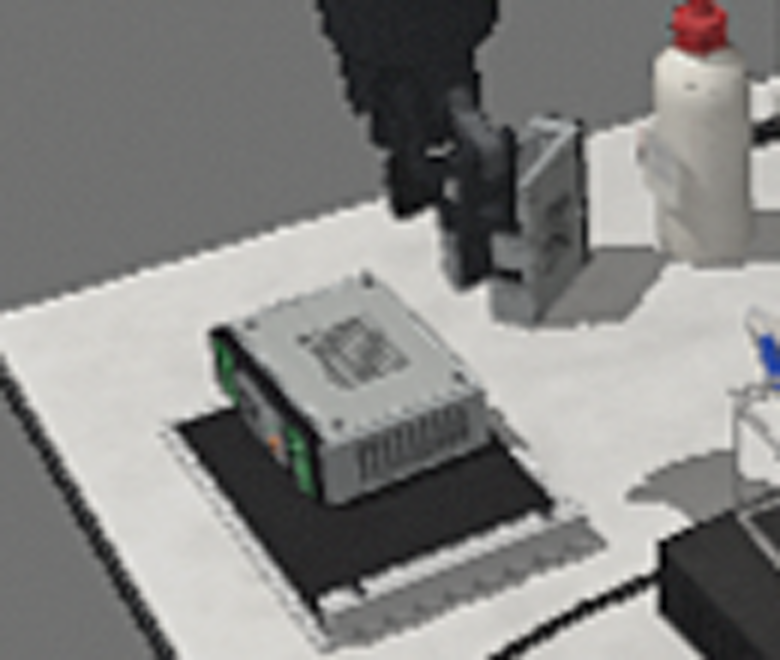

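The box lies flat on the pad, cover up, with its top end (vents) facing the stop at lower right. I measure the cover's corners for x position and yaw.

Run:
```python
from h import *
print(onz("scene",np.array([[212,330],[365,274],[488,388],[322,445]])/6+[195,150]-.42,.044).round(4))
print(onz("top",np.array([[250,172],[254,316]])/4+[130,220]-.4,.044).round(4))
d,w=delta(np.array([.45,.365,.34]),R.from_matrix(np.c_[[0,0,-1],[.0349,-.9994,0],np.cross([0,0,-1],[.0349,-.9994,0])]));print(d,w)
d,w=delta(np.array([.45,.365,.34]),R.from_matrix(np.c_[[0,0,-1],-np.array([.0349,-.9994,0]),-np.cross([0,0,-1],[.0349,-.9994,0])]));print(d,w)
```

```text
[[0.405  0.3103 0.044 ]
 [0.4931 0.3164 0.044 ]
 [0.5064 0.1938 0.044 ]
 [0.4171 0.1934 0.044 ]]
[[0.4959 0.3238 0.044 ]
 [0.411  0.3168 0.044 ]]
[ 0.02885711 -0.0045463   0.24349734] [-1.5646247   0.02564945  0.1339642 ]
[ 0.02885711 -0.0045463   0.24349734] [ 1.57265773  0.13411137 -0.02567763]
```

Run:
```python
from h import *
f=lambda L,z:onz("scene",np.array(L)/6+[195,150]-.42,z).round(4)
P=f([[165,428],[325,648],[605,545]],.006);print("frame left edge / right corner",P)
for a,b in((0,1),):print(np.degrees(np.arctan2(P[b][0]-P[a][0],-(P[b][1]-P[a][1]))))
P=f([[320,602],[572,500]],.024);print("stop top inner edge",P,np.degrees(np.arctan2(P[1][1]-P[0][1],P[1][0]-P[0][0])))
t=cv2.imread("pics/top0.png")[235:335,150:300]
g=cv2.cvtColor(t,cv2.COLOR_BGR2GRAY);m=cv2.morphologyEx((g<45).astype(np.uint8),cv2.MORPH_OPEN,np.ones((3,3)))
n,l,st,_=cv2.connectedComponentsWithStats(m);
k=l[287-235,244-150];ys,xs=np.where(l==k)
E=[]
for y in range(ys.min()+5,ys.max()-5):
    r=np.where(l[y]==k)[0];E.append((r.min()-.5+150,r.max()+.5+150,y+235))
E=np.array(E);
for i in(0,1):
    c=np.polyfit(E[:,2],E[:,i],1);yy=np.array([E[0,2],E[-1,2]]);P=onz("top",np.c_[np.polyval(c,yy),yy],.006);print(P.round(4),np.degrees(np.arctan2(P[0][1]-P[1][1],P[0][0]-P[1][0])))
F=[]
for x in range(xs.min()+5,xs.max()-5):
    r=np.where(l[:,x]==k)[0];F.append((r.min()-.5+235,r.max()+.5+235,x+150))
F=np.array(F)
for i in(0,1):
    c=np.polyfit(F[:,2],F[:,i],1);yy=np.array([F[0,2],F[-1,2]]);P=onz("top",np.c_[yy,np.polyval(c,yy)],.006);print(P.round(4),np.degrees(np.arctan2(P[1][0]-P[0][0],-(P[1][1]-P[0][1]))))
```

```text
frame left edge / right corner [[0.3676 0.294  0.006 ]
 [0.3743 0.0986 0.006 ]
 [0.5205 0.0982 0.006 ]]
1.9638248933182056
stop top inner edge [[0.3786 0.1098 0.024 ]
 [0.5131 0.1169 0.024 ]] 3.0217308865368526
[[0.5009 0.3019 0.006 ]
 [0.3892 0.2965 0.006 ]] 2.7728290519083445
[[0.4985 0.1244 0.006 ]
 [0.3867 0.1207 0.006 ]] 1.8925395861668546
[[0.507  0.2887 0.006 ]
 [0.5131 0.1366 0.006 ]] 2.3084178032073326
[[0.374  0.2826 0.006 ]
 [0.3794 0.1347 0.006 ]] 2.104802672831056
```

>>> arm_command --moves '[0, 0, 0.028, 0, 0.05, 0.025, -0.35, 0, 0, 0.028, 0, 0.04, 0.025, -0.35, 0, 0, 0.028, 0, 0, 0.02, -0.35, 0, 0, 0.028, 0, 0, 0, -0.35, 0, 0, 0.028, 0, 0, 0, -0.35, 0, 0, 0.028, 0, 0, 0, -0.35, 0, 0, 0.028, 0, 0, 0, -0.35, 0, 0, 0.028, 0, 0, 0, -0.35, 0, 0, 0.025, 0, 0, 0, -0.35, 0, 0, 0, -0.12, 0, 0, -0.35, 0, 0, 0, -0.12, 0, 0, -0.35, 0, 0, 0, -0.12, 0, 0, -0.35, 0, 0, 0, -0.12, 0, 0, -0.35, 0, 0, 0, -0.12, 0, 0, -0.35, 0, 0, 0, -0.12, 0, 0, -0.35, 0, 0, 0, -0.12, 0, 0, -0.35, 0, 0, 0, -0.12, 0, 0, -0.35, 0, 0, 0, -0.12, 0, 0, -0.35, 0, 0, 0, -0.12, 0, 0, -0.35, 0, 0, 0, -0.12, 0, 0, -0.35]'

```text
clock: 9.97
eef_pos: [0.4514, 0.3627, 0.3341]
tool_rot: [-0.692, 0.06, 0.717, 0.062]
ft_force: [0.3, -0.7, -0.7]
grip_width: 0.0575
```

```bash
cat >> h.py <<'E'
def push_target(p,yaw=2.2):
    c,s=np.cos(np.deg2rad(yaw)),np.sin(np.deg2rad(yaw));x=np.array([0,0,-1.]);y=np.array([s,-c,0])
    d,w=delta(np.array(p),R.from_matrix(np.c_[x,y,np.cross(x,y)]));print('d',d.round(4),'w',w.round(3))
E
python3 - <<'E'
from h import *
show();push_target([.452,.365,.34])
E
```

```text
t 9.97 p [0.4514 0.3627 0.3341] M [[-0.035, -0.171, -0.985], [0.006, -0.985, 0.171], [-0.999, 0.0, 0.036]] w 0.0575 F [ 0.3 -0.7 -0.7] q [ 0.67  0.44  0.11  1.26  0.03 -0.73]
d [-0.0059 -0.0024  0.    ] w [-0.21   0.036  0.003]
```

>>> arm_command --moves '[0, 0, 0, -0.11, 0.036, 0, -0.35, 0, 0, 0, -0.1, 0, 0, -0.35, 0, 0, 0, 0, 0, 0, -0.35, 0.03, 0, 0, 0, 0, 0, -0.35, 0.03, 0, 0, 0, 0, 0, -0.35, 0.03, 0, 0, 0, 0, 0, -0.35, 0.03, 0, 0, 0, 0, 0, -0.35, 0, 0, 0, 0, 0, 0, -0.35]'

```text
clock: 10.63
eef_pos: [0.4566, 0.3549, 0.2084]
tool_rot: [-0.706, -0.012, 0.708, -0.007]
ft_force: [-1.2, -0.6, -1.1]
grip_width: 0.0576
```

Run:
```python
from h import *
show();push_target([.452,.355,.183])
t=np.ascontiguousarray(bot.camera("top")[:,:,::-1]);crop(t,130,220,310,340,4,"t12.png")
s=np.ascontiguousarray(bot.camera("scene")[:,:,::-1]);crop(s,195,150,325,260,6,"s12.png")
```

```text
t 10.63 p [0.4566 0.3549 0.2084] M [[-0.002, 0.027, -1.0], [0.006, -1.0, -0.027], [-1.0, -0.006, 0.002]] w 0.0576 F [-1.2 -0.6 -1.1] q [ 0.66  0.55 -0.08  0.94  0.01 -0.94]
d [ 0.0254 -0.      0.0046] w [-0.012  0.002  0.006]
```

View pics/s12.png

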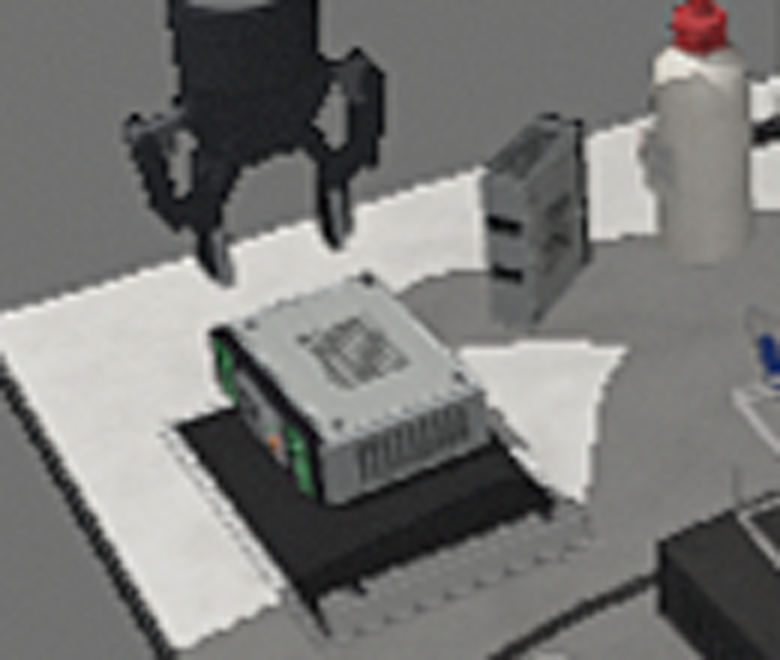

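View pics/t12.png

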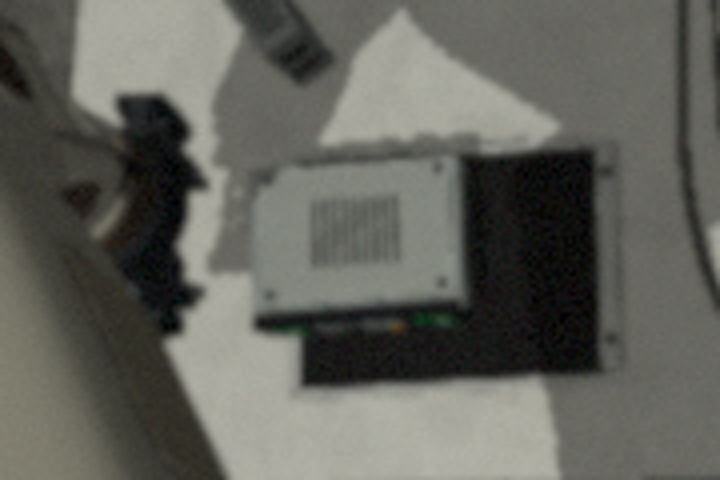

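Both fingers hang clear behind the box's underside end (fingertips at scene crop (220,280) and (340,240)). I go down the last 25 mm, then push along -y.

>>> arm_command --moves '[0.013, 0, 0.002, -0.012, 0, 0, -0.35, 0.012, 0, 0, 0, 0, 0, -0.35, 0, 0.006, 0, 0, 0, 0, -0.35, 0, 0.006, 0, 0, 0, 0, -0.35, 0, 0.006, 0, 0, 0, 0, -0.35, 0, 0, 0, 0, 0, 0, -0.35]'

```text
clock: 11.23
eef_pos: [0.4621, 0.3391, 0.1977]
tool_rot: [0.713, 0.02, -0.701, 0.005]
ft_force: [0.3, -1.3, -0.5]
grip_width: 0.0579
```

Run:
```python
from h import *
show();push_target([.454,.355,.183])
```

```text
t 11.23 p [0.4621 0.3391 0.1977] M [[0.017, 0.035, -0.999], [0.021, -0.999, -0.035], [-1.0, -0.021, -0.017]] w 0.0579 F [ 0.3 -1.3 -0.5] q [ 0.63  0.54 -0.12  0.88  0.01 -0.97]
d [ 0.0149 -0.0158  0.0078] w [-0.004 -0.017  0.021]
```

>>> arm_command --moves '[0, -0.006, 0.003, 0, -0.017, 0.02, -0.35, 0.007, -0.002, 0.003, 0, 0, 0, -0.35, 0.007, 0, 0, 0, 0, 0, -0.35, 0, 0, 0, 0, 0, 0, -0.35]'

```text
clock: 11.57
eef_pos: [0.4574, 0.3464, 0.1866]
tool_rot: [0.709, 0.013, -0.705, 0.009]
ft_force: [0.2, -0.4, -0.5]
grip_width: 0.0577
```

Run:
```python
from h import *
show();push_target([.454,.345,.183])
```

```text
t 11.57 p [0.4574 0.3464 0.1866] M [[0.006, 0.032, -0.999], [0.005, -0.999, -0.032], [-1.0, -0.005, -0.006]] w 0.0577 F [ 0.2 -0.4 -0.5] q [ 0.65  0.56 -0.12  0.88  0.   -0.95]
d [0.0036 0.0013 0.0034] w [-0.007 -0.006  0.005]
```

>>> arm_command --moves '[0.003, 0.005, 0.002, -0.006, -0.006, 0.005, -0.35, 0.001, 0.005, 0.001, 0, 0, 0, -0.35, 0.001, 0.005, 0.001, 0, 0, 0, -0.35, 0.001, 0.005, 0, 0, 0, 0, -0.35, 0.001, 0.005, 0, 0, 0, 0, -0.35, 0.001, 0.005, 0, 0, 0, 0, -0.35, 0, 0, 0, 0, 0, 0, -0.35]'

```text
clock: 12.15
eef_pos: [0.4555, 0.3169, 0.1804]
tool_rot: [0.709, 0.019, -0.705, 0.01]
ft_force: [0.6, 0.4, -0.5]
grip_width: 0.0578
```

Run:
```python
from h import *
show();push_target([.456,.32,.183])
```

```text
t 12.15 p [0.4555 0.3169 0.1804] M [[0.005, 0.041, -0.999], [0.013, -0.999, -0.041], [-1.0, -0.013, -0.005]] w 0.0578 F [ 0.6  0.4 -0.5] q [ 0.61  0.54 -0.18  0.84  0.01 -1.01]
d [-0.0025 -0.0031 -0.0006] w [ 0.003 -0.005  0.013]
```

>>> arm_command --moves '[-0.002, 0.005, 0, 0.003, -0.005, 0.01, -0.35, 0.0, 0.005, 0, 0, 0, 0.002, -0.35, 0.0, 0.005, 0, 0, 0, 0.002, -0.35, 0.0, 0.005, 0, 0, 0, 0.002, -0.35, 0.0, 0.005, 0, 0, 0, 0.002, -0.35, 0, 0, 0, 0, 0, 0, -0.35]'

```text
clock: 12.65
eef_pos: [0.4565, 0.2892, 0.1825]
tool_rot: [-0.707, -0.011, 0.707, -0.015]
ft_force: [1.1, 0.7, 0.1]
grip_width: 0.0575
```

Run:
```python
from h import *
show();push_target([.456,.257,.183])
t=np.ascontiguousarray(bot.camera("top")[:,:,::-1]);crop(t,130,220,310,340,4,"t13.png")
s=np.ascontiguousarray(bot.camera("scene")[:,:,::-1]);crop(s,195,150,325,260,6,"s13.png")
```

```text
t 12.65 p [0.4565 0.2892 0.1825] M [[-0.001, 0.037, -0.999], [-0.005, -0.999, -0.037], [-1.0, 0.005, 0.001]] w 0.0575 F [1.1 0.7 0.1] q [ 0.57  0.52 -0.21  0.84 -0.   -1.04]
d [-0.0003  0.0322  0.0017] w [-0.001  0.001 -0.005]
```

View pics/s13.png

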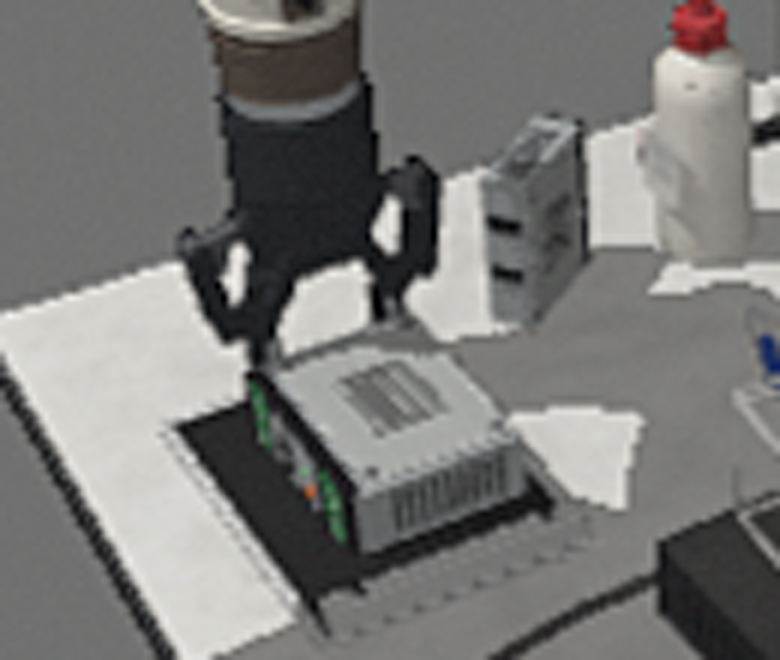

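The box slides squarely; its top end at crop (350–525, 545–480) approaches the stop and stays within the stop's length. I continue.

>>> arm_command --moves '[0, 0.005, 0, 0, 0, 0, -0.35, 0.0, 0.005, 0, 0, 0, 0, -0.35, 0.0, 0.005, 0, 0, 0, 0.002, -0.35, 0.0, 0.004, 0, 0, 0, 0.002, -0.35, 0, 0, 0, 0, 0, 0, -0.35]'

```text
clock: 13.17
eef_pos: [0.4571, 0.2695, 0.1824]
tool_rot: [-0.707, -0.011, 0.707, -0.017]
ft_force: [0.2, 2.1, -0.4]
grip_width: 0.0575
```

Run:
```python
from h import *
show();push_target([.456,.257,.183])
s=np.ascontiguousarray(bot.camera("scene")[:,:,::-1]);crop(s,195,150,325,260,6,"s14.png")
```

```text
t 13.17 p [0.4571 0.2695 0.1824] M [[-0.001, 0.039, -0.999], [-0.008, -0.999, -0.039], [-1.0, 0.008, 0.001]] w 0.0575 F [ 0.2  2.1 -0.4] q [ 0.53  0.5  -0.24  0.83 -0.01 -1.08]
d [-0.0005  0.0124  0.0016] w [ 0.     0.001 -0.008]
```

View pics/s14.png

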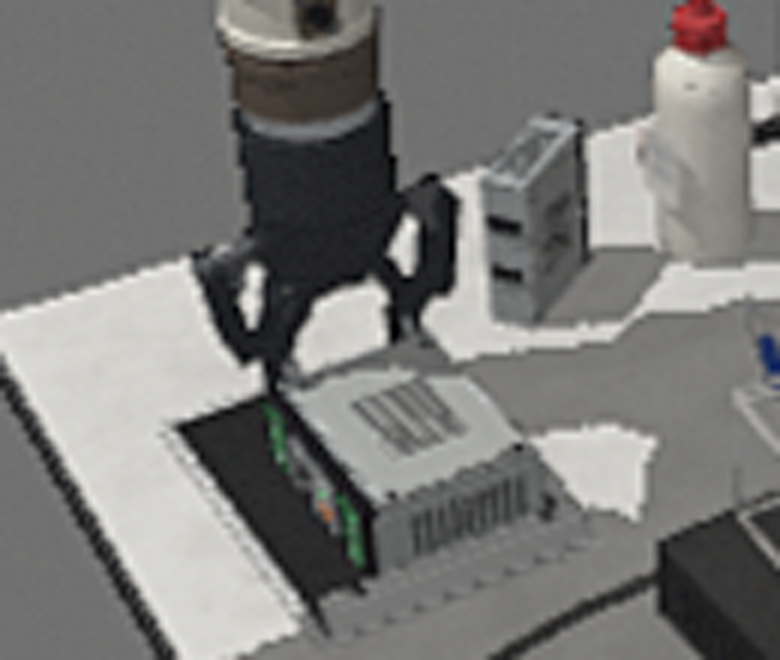

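Nearly at the stop. I push on in small rows until the force rises.

>>> arm_command --moves '[0, 0.004, 0.001, 0, 0, -0.006, -0.35, 0.0, 0.004, 0, 0, 0, 0, -0.35, 0, 0.003, 0, 0, 0, 0, -0.35]'

```text
clock: 13.47
eef_pos: [0.4566, 0.2584, 0.1824]
tool_rot: [-0.707, -0.014, 0.707, -0.014]
ft_force: [0.6, 3.1, -0.5]
grip_width: 0.0575
```

>>> arm_command --moves '[0, 0.003, 0, 0, 0, 0, -0.35, 0.0, 0.003, 0, 0, 0, 0, -0.35]'

```text
clock: 13.63
eef_pos: [0.4569, 0.2527, 0.1826]
tool_rot: [-0.707, -0.015, 0.707, -0.013]
ft_force: [-2.0, 13.9, -0.6]
grip_width: 0.058
```

Force jumps to 14 N, so it is at the stop. A short press will square it.

>>> arm_command --moves '[0, 0.0015, 0, 0, 0, 0, -0.35, 0.0, 0.001, 0, 0, 0, 0, -0.35, 0, 0, 0, 0, 0, 0, -0.35]'

```text
clock: 13.88
eef_pos: [0.4569, 0.2517, 0.1828]
tool_rot: [-0.706, -0.018, 0.708, -0.01]
ft_force: [-0.0, 2.9, -1.5]
grip_width: 0.0578
```

Run:
```python
from h import *
show();push_target([.456,.257,.183])
s=np.ascontiguousarray(bot.camera("scene")[:,:,::-1]);crop(s,225,180,325,260,8,"s15.png")
```

```text
t 13.88 p [0.4569 0.2517 0.1828] M [[-0.002, 0.04, -0.999], [0.012, -0.999, -0.04], [-1.0, -0.012, 0.002]] w 0.0578 F [-0.   2.9 -1.5] q [ 0.5   0.49 -0.27  0.81  0.01 -1.11]
d [-0.0001 -0.0054  0.0007] w [0.002 0.002 0.012]
```

View pics/s15.png

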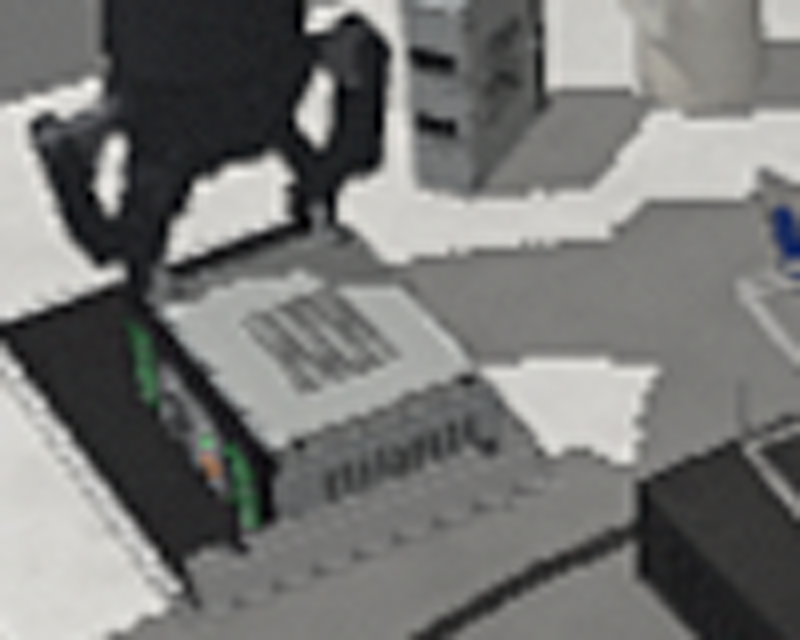

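>>> arm_command --moves '[0, 0.003, 0, 0, 0, 0.01, -0.35, 0.0, 0.003, 0, 0, 0, 0, -0.35]'

```text
clock: 14.1
eef_pos: [0.4572, 0.2504, 0.1838]
tool_rot: [-0.706, -0.022, 0.708, -0.008]
ft_force: [-2.0, 9.8, -1.9]
grip_width: 0.0575
```

>>> arm_command --moves '[0, -0.015, 0, 0, 0, 0, -0.35, 0.0, -0.02, 0, 0, 0, 0, -0.35, 0, -0.02, 0, 0, 0, 0, -0.35, -0.03, -0.01, 0, 0, 0, 0, -0.35, -0.04, 0, 0, 0, 0, 0, -0.35, -0.04, 0, 0, 0, 0, 0, -0.35, -0.04, 0, 0, 0, 0, 0, -0.35, 0, -0.03, 0, 0, 0, 0, -0.35, 0, -0.03, 0, 0, 0, 0, -0.35, 0, -0.03, 0, 0, 0, 0, -0.35, 0, 0, 0, 0, 0, 0, -0.35]'

```text
clock: 15.02
eef_pos: [0.4506, 0.3984, 0.3384]
tool_rot: [-0.704, -0.007, 0.71, -0.015]
ft_force: [0.1, 1.4, -0.2]
grip_width: 0.0579
```

Run:
```python
from h import *
show()
t=np.ascontiguousarray(bot.camera("top")[:,:,::-1]);cv2.imwrite("pics/t16f.png",t);crop(t,150,220,310,340,5,"t16.png")
s=np.ascontiguousarray(bot.camera("scene")[:,:,::-1]);crop(s,225,170,325,260,7,"s16.png");cv2.imwrite("pics/s16f.png",s)
```

```text
t 15.02 p [0.4506 0.3984 0.3384] M [[-0.01, 0.032, -0.999], [-0.012, -0.999, -0.032], [-1.0, 0.011, 0.01]] w 0.0579 F [ 0.1  1.4 -0.2] q [ 0.72  0.48  0.18  1.29 -0.   -0.88]
```

View pics/t16.png

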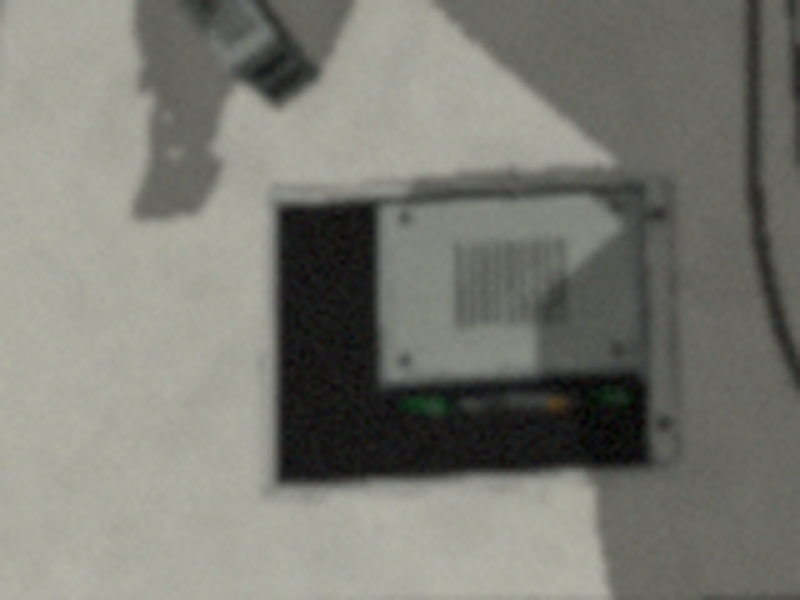

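View pics/s16f.png

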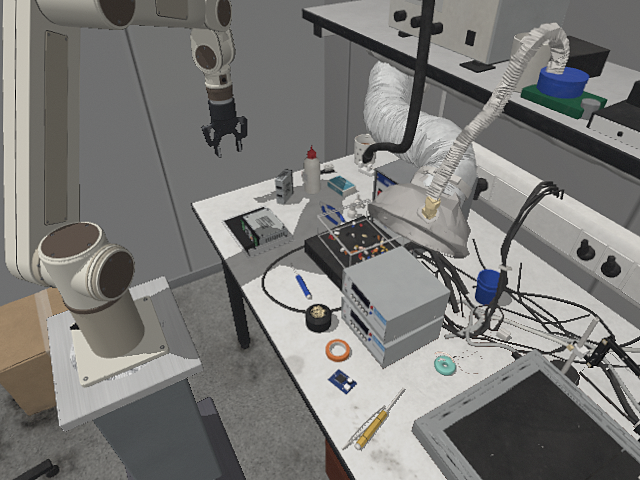

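The top view shows the box flat, cover up, right end at column ~642 against the stop (~648). All bystanders look unmoved. I put numbers on gap and yaw.

Run:
```python
from h import *
t=cv2.imread("pics/t16f.png");g=cv2.GaussianBlur(cv2.cvtColor(t,cv2.COLOR_BGR2GRAY),(3,3),0).astype(float)
# underside edge of cover: dark pad -> bright, rows 266..292
pts=[]
for r in range(264,293):
    row=g[r,215:240];i=np.argmax(np.diff(row));pts.append((215+i+.5,r))
pts=np.array(pts);c=np.polyfit(pts[:,1],pts[:,0],1);rr=np.array([264,292])
P=onz("top",np.c_[np.polyval(c,rr),rr],.044);print("underside edge",P.round(4),"yaw",np.degrees(np.arctan2(P[0][1]-P[1][1],P[0][0]-P[1][0])).round(2),"resid",np.std(pts[:,0]-np.polyval(c,pts[:,1])).round(2))
m=P.mean(0);print("implied top end y at mid",m[1]-.124)
# front long edge of cover
pts=[]
for x in range(232,272):
    col=g[285:305,x];i=np.argmin(np.diff(col));pts.append((x,285+i+.5))
pts=np.array(pts);c=np.polyfit(pts[:,0],pts[:,1],1);xx=np.array([232,272]);P=onz("top",np.c_[xx,np.polyval(c,xx)],.044);print("front edge",P.round(4),"yaw",np.degrees(np.arctan2(P[1][0]-P[0][0],P[0][1]-P[1][1])).round(2))
a=cv2.imread("pics/top0.png").astype(int);d=np.abs(a-t).max(2)>60;n,l,s,_=cv2.connectedComponentsWithStats(d.astype(np.uint8));print([x.tolist() for x in s[1:] if x[4]>25])
a=cv2.imread("pics/scene0.png").astype(int);b=cv2.imread("pics/s16f.png").astype(int);d=np.abs(a-b).max(2)>60;n,l,s,_=cv2.connectedComponentsWithStats(d.astype(np.uint8));print([x.tolist() for x in s[1:] if x[4]>15])
```

```text
underside edge [[0.4915 0.2477 0.044 ]
 [0.4252 0.2424 0.044 ]] yaw 4.57 resid 0.32
implied top end y at mid 0.12103791981153672
front edge [[0.4156 0.2267 0.044 ]
 [0.4187 0.1334 0.044 ]] yaw 1.93
[[210, 165, 89, 90, 3453], [185, 178, 11, 7, 44], [0, 182, 50, 59, 486], [183, 187, 16, 20, 118], [253, 191, 30, 7, 125], [0, 192, 210, 288, 24351], [303, 211, 44, 51, 356], [178, 216, 11, 15, 91], [107, 235, 32, 67, 1009], [142, 237, 122, 104, 3490], [225, 259, 53, 38, 1757], [329, 262, 37, 15, 283], [314, 278, 50, 40, 1299], [270, 313, 35, 27, 732], [320, 313, 29, 26, 458], [139, 334, 8, 9, 44], [190, 415, 61, 65, 1288], [286, 418, 14, 19, 117], [289, 443, 11, 37, 278], [202, 461, 16, 19, 59]]
[[3, 0, 29, 283, 5949], [37, 0, 17, 12, 159], [55, 0, 39, 5, 129], [114, 0, 9, 26, 84], [120, 0, 15, 24, 237], [218, 0, 13, 26, 270], [111, 11, 8, 15, 47], [84, 30, 26, 25, 199], [197, 46, 19, 22, 202], [115, 59, 8, 11, 59], [100, 69, 30, 20, 259], [96, 71, 8, 3, 16], [220, 75, 7, 9, 50], [205, 82, 14, 5, 27], [103, 85, 37, 66, 1139], [202, 85, 45, 71, 1343], [304, 158, 8, 8, 38], [338, 177, 8, 8, 26], [199, 178, 94, 66, 2312], [320, 179, 8, 6, 33], [293, 183, 12, 8, 61], [334, 184, 9, 7, 18], [294, 192, 52, 54, 1123], [79, 194, 1, 23, 23], [3, 207, 1, 33, 33], [327, 210, 16, 16, 99], [320, 216, 17, 13, 80], [318, 220, 9, 14, 61], [81, 222, 21, 9, 36], [245, 227, 8, 14, 31], [32, 236, 15, 32, 89], [104, 236, 9, 11, 42], [115, 237, 5, 12, 17], [117, 239, 16, 17, 119], [88, 248, 21, 39, 98], [225, 249, 29, 24, 421], [264, 248, 61, 50, 1387], [74, 251, 25, 32, 161], [98, 251, 26, 47, 603], [3, 258, 7, 15, 32], [38, 260, 6, 18, 45], [241, 275, 27, 29, 374], [36, 288, 25, 12, 106], [151, 288, 21, 15, 173], [19, 293, 16, 8, 18], [134, 296, 17, 11, 86], [171, 349, 27, 10, 155]]
```

View pics/s16.png

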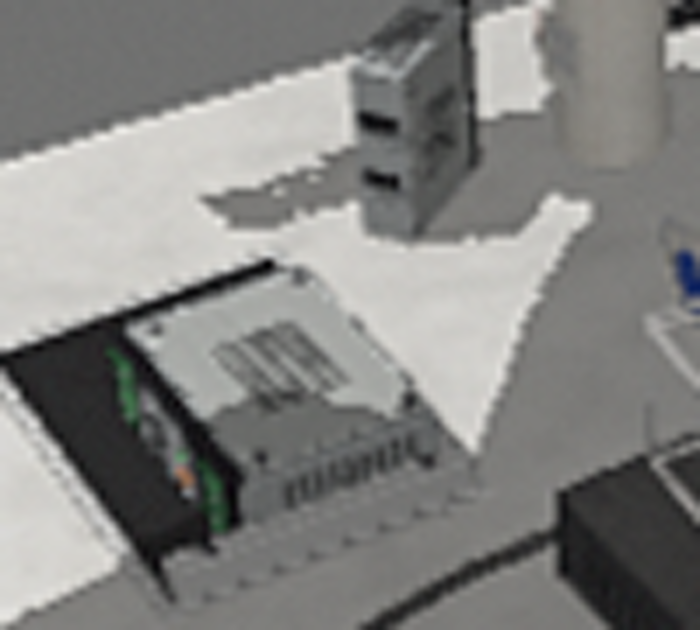

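The two edge fits disagree (1.9° and 4.6°; the tray is ~2.2°). I repeat the fit sub-pixel, using the same method on pad and cover edges in this picture.

Run:
```python
from h import *
t=cv2.imread("pics/t16f.png");g=cv2.cvtColor(t,cv2.COLOR_BGR2GRAY).astype(float);g=cv2.GaussianBlur(g,(1,5),0)
def vedge(x0,x1,r0,r1,z,nm):
    pts=[]
    for r in range(r0,r1):
        d=np.abs(np.diff(g[r,x0:x1]));d=np.where(d>.35*d.max(),d,0);pts.append((x0+.5+(d*np.arange(len(d))).sum()/d.sum(),r))
    p=np.array(pts);c=np.polyfit(p[:,1],p[:,0],1);res=p[:,0]-np.polyval(c,p[:,1]);k=abs(res)<.6
    c=np.polyfit(p[k,1],p[k,0],1);rr=np.array([r0,r1]);P=onz("top",np.c_[np.polyval(c,rr),rr],z)
    print(nm,P.round(4).tolist(),"yaw",np.degrees(np.arctan2(P[0][1]-P[1][1],P[0][0]-P[1][0])).round(2),k.sum(),np.std(res[k]).round(2))
vedge(220,231,265,293,.044,"cover underside edge")
vedge(202,210,265,310,.006,"pad left edge")
vedge(274,284,298,312,.006,"pad right edge, front part")
```

```text
cover underside edge [[0.4891, 0.2463, 0.044], [0.4228, 0.242, 0.044]] yaw 3.78 28 0.19
pad left edge [[0.4959, 0.3033, 0.006], [0.3869, 0.298, 0.006]] yaw 2.8 45 0.12
pad right edge, front part [[0.4129, 0.1209, 0.006], [0.3795, 0.1195, 0.006]] yaw 2.34 14 0.28
```

Same-method comparison puts the box ~1° counterclockwise of the tray at most, so there may be a small gap at the +x corner. There is time for one more gentle press with the +x finger leading; within the stop's width this can only close the gap.

Run:
```python
from h import *
push_target([.46,.300,.30],-1);push_target([.46,.300,.183],-1)
```

```text
d [ 0.0392  0.0949 -0.0069] w [ 0.047  0.011 -0.015]
d [ 0.1562  0.0931 -0.0082] w [ 0.047  0.011 -0.015]
```

>>> arm_command --moves '[0, 0.025, -0.002, 0.047, 0.011, -0.015, -0.35, 0, 0.025, -0.002, 0, 0, 0, -0.35, 0, 0.025, -0.002, 0, 0, 0, -0.35, 0, 0.02, -0.002, 0, 0, 0, -0.35, 0.03, 0, 0, 0, 0, 0, -0.35, 0.03, 0, 0, 0, 0, 0, -0.35, 0.03, 0, 0, 0, 0, 0, -0.35, 0.03, 0, 0, 0, 0, 0, -0.35, 0, 0, 0, 0, 0, 0, -0.35]'

```text
clock: 15.87
eef_pos: [0.456, 0.2791, 0.2127]
tool_rot: [-0.706, 0.018, 0.708, 0.004]
ft_force: [-1.0, -0.7, -1.5]
grip_width: 0.0576
```

Run:
```python
from h import *
show();push_target([.46,.275,.183],-1)
```

```text
t 15.87 p [0.456  0.2791 0.2127] M [[-0.003, -0.032, -0.999], [-0.019, -0.999, 0.032], [-1.0, 0.019, 0.003]] w 0.0576 F [-1.  -0.7 -1.5] q [ 0.55  0.47 -0.19  0.92 -0.01 -0.99]
d [ 0.0297  0.0034 -0.0042] w [-0.014  0.003 -0.019]
```

>>> arm_command --moves '[0.014, 0, -0.003, -0.014, 0, -0.019, -0.35, 0.014, 0, 0, 0, 0, 0, -0.35, 0, 0.005, 0, 0, 0, 0, -0.35, 0, 0.005, 0, 0, 0, 0, -0.35, 0, 0.004, 0, 0, 0, 0, -0.35, 0, 0, 0, 0, 0, 0, -0.35]'

```text
clock: 16.37
eef_pos: [0.4583, 0.2574, 0.1875]
tool_rot: [-0.705, 0.011, 0.709, 0.006]
ft_force: [0.1, -0.3, 0.3]
grip_width: 0.0574
```

Run:
```python
from h import *
show();push_target([.46,.25,.183],-1)
```

```text
t 16.37 p [0.4583 0.2574 0.1875] M [[-0.006, -0.023, -1.0], [-0.007, -1.0, 0.023], [-1.0, 0.007, 0.006]] w 0.0574 F [ 0.1 -0.3  0.3] q [ 0.51  0.49 -0.25  0.84 -0.   -1.04]
d [ 0.0046  0.0073 -0.0019] w [-0.006  0.006 -0.007]
```

>>> arm_command --moves '[0.002, 0.002, 0, 0, 0, 0, -0.35, 0.001, 0.002, 0, 0, 0, 0, -0.35, 0, 0.002, 0, 0, 0, 0, -0.35]'

```text
clock: 16.62
eef_pos: [0.4592, 0.2541, 0.1887]
tool_rot: [-0.706, 0.005, 0.708, 0.01]
ft_force: [-1.1, 4.4, -1.2]
grip_width: 0.0578
```

>>> arm_command --moves '[0, 0.003, 0, 0, 0, 0, -0.35, 0, 0.003, 0, 0, 0, 0, -0.35]'

```text
clock: 16.78
eef_pos: [0.4594, 0.2517, 0.1906]
tool_rot: [-0.706, -0.002, 0.708, 0.012]
ft_force: [-0.5, 6.9, -2.6]
grip_width: 0.0573
```

>>> arm_command --moves '[0, 0.004, 0, 0, 0, 0, -0.35, 0, 0.004, 0, 0, 0, 0, -0.35]'

```text
clock: 16.95
eef_pos: [0.4597, 0.2486, 0.1927]
tool_rot: [-0.707, -0.01, 0.707, 0.016]
ft_force: [-1.6, 9.4, -2.5]
grip_width: 0.0576
```

>>> arm_command --moves '[0, -0.015, 0, 0, 0, 0, -0.35, 0.0, -0.02, 0, 0, 0, 0, -0.35, 0, -0.02, 0, 0, 0, 0, -0.35, -0.03, -0.01, 0, 0, 0, 0, -0.35, -0.04, 0, 0, 0, 0, 0, -0.35, -0.04, 0, 0, 0, 0, 0, -0.35, -0.04, 0, 0, 0, 0, 0, -0.35, 0, -0.03, 0, 0, 0, 0, -0.35, 0, -0.03, 0, 0, 0, 0, -0.35, 0, -0.03, 0, 0, 0, 0, -0.35, 0, 0, 0, 0, 0, 0, -0.35, 0, 0, 0, 0, 0, 0, -0.35]'

```text
clock: 17.95
eef_pos: [0.4602, 0.4039, 0.3676]
tool_rot: [0.712, 0.014, -0.702, -0.019]
ft_force: [-0.2, -1.2, -0.4]
grip_width: 0.0576
```

Run:
```python
from h import *
show()
t=np.ascontiguousarray(bot.camera("top")[:,:,::-1]);crop(t,150,160,310,340,4,"t17.png")
g=cv2.cvtColor(t,cv2.COLOR_BGR2GRAY).astype(float);g=cv2.GaussianBlur(g,(1,5),0)
def vedge(x0,x1,r0,r1,z,nm):
    pts=[]
    for r in range(r0,r1):
        d=np.abs(np.diff(g[r,x0:x1]));d=np.where(d>.35*d.max(),d,0);pts.append((x0+.5+(d*np.arange(len(d))).sum()/d.sum(),r))
    p=np.array(pts);c=np.polyfit(p[:,1],p[:,0],1);res=p[:,0]-np.polyval(c,p[:,1]);k=abs(res)<.6
    c=np.polyfit(p[k,1],p[k,0],1);rr=np.array([r0,r1]);P=onz("top",np.c_[np.polyval(c,rr),rr],z)
    print(nm,P.round(4).tolist(),"yaw",np.degrees(np.arctan2(P[0][1]-P[1][1],P[0][0]-P[1][0])).round(2),np.std(res[k]).round(2))
vedge(220,231,265,293,.044,"cover underside edge")
vedge(202,210,265,310,.006,"pad left edge")
s=np.ascontiguousarray(bot.camera("scene")[:,:,::-1]);crop(s,225,140,385,260,5,"s17.png")
```

```text
t 17.95 p [0.4602 0.4039 0.3676] M [[0.015, -0.006, -1.0], [0.047, -0.999, 0.007], [-0.999, -0.047, -0.014]] w 0.0576 F [-0.2 -1.2 -0.4] q [ 0.71  0.46  0.23  1.29  0.03 -0.85]
cover underside edge [[0.489, 0.2452, 0.044], [0.4228, 0.2424, 0.044]] yaw 2.43 0.14
pad left edge [[0.4959, 0.3036, 0.006], [0.3869, 0.298, 0.006]] yaw 2.92 0.12
```

View pics/t17.png

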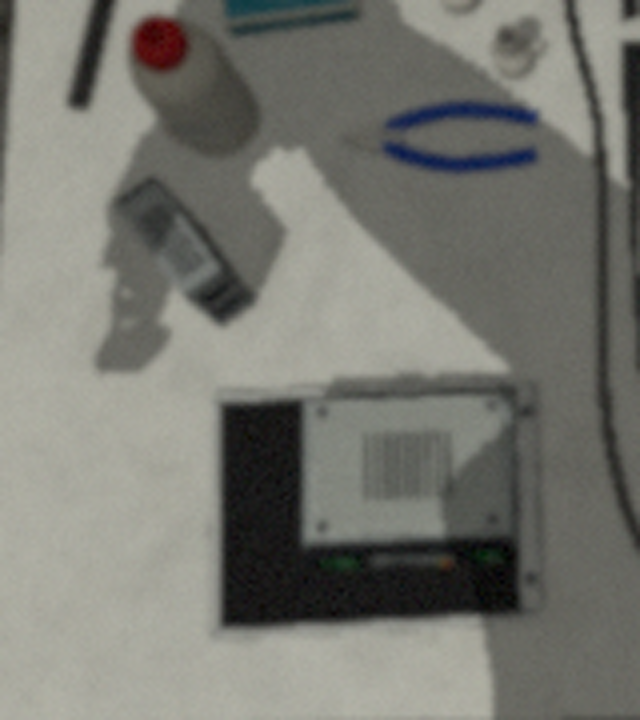

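View pics/s17.png

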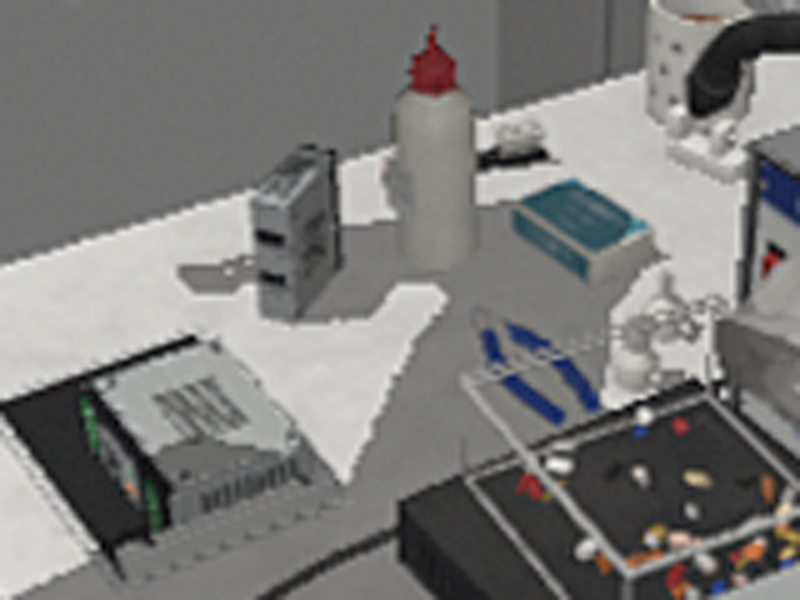

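The gap closed by ~1 mm: box yaw is now 2.4° against a tray yaw of 2.2–2.9°. The +x corner at crop (515,395) touches the stop. Bottle, cutters and small box stand as before, and the hand is well clear. I hand it in.

```bash
python3 -c "
from workcell import bot
print(bot.job_done())"
```

```text
the job is handed in; nothing more can be done
None
```

The power supply is lying flat on the black pad, cover up, with its top end square against the stop. I handed the job in at about 18 s of the 67 s allowed.

- **Tipping:** I straddled the top with the fingers about 51 mm apart. One finger pushed the box past balance and the tray-side finger caught it at about 28°. That finger then let it down over the tray edge until only an estimated 12–15 mm of drop was left. I never gripped or lifted it.
- **Pushing:** I pushed it along the pad with two spread fingers until the force rose to 14 N at the stop. After that I gave one gentle press on the +x side to close a gap of about 1 mm.

**Last checks:**
- The box's yaw is 2.4° and the tray's measures 2.2–2.9°, so they agree within measurement error.
- Before the last press, the top end worked out at y ≈ 0.121; the stop face is at about 0.12.
- Before that press, the edge fits had disagreed by up to about 2.5° (1.9° against 3.8–4.6°). A repeat by the same method on box and tray cut this to about 1°, which is why I pressed again.
- The box sits about 12 mm towards +x from the tray's middle, but its end is still within the length of the stop.
- In the final pictures the bottle and cutters look unmoved. The screwdriver, circuit board and tape roll looked unmoved in the full picture before the last press. My picture-difference check could not confirm any of this because arm shadows swamped it.

I had no direct reading of how fast the box turned. The wrist forces I saw stayed under about 15 N.

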